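# Set up the splitting test and rack the rest of the mortar batch

### The arm

A 6-joint arm with a two-finger parallel gripper is mounted at the origin on the work surface. World frame = base frame: x ahead of the robot, y to its left, z up, the work surface at z = 0. Lengths are in mm, angles in rad, forces in N, time in s.
With the tool pointing down it reaches from about 275 to 1000 mm from the base axis. Payload 8.4 kg.
Tool frame: the origin (TCP) lies on the centre line of the jaws, within the pads' length; the fingertips stand r.tip_reach ahead of it and the grasp point (between the pads) lies 11 mm behind it (r.tip_reach is the distance from the TCP to the fingertips, in mm); z points along the fingers, y is the line along which they close (so a half turn about z gives the same grasp; the last joint's range is limited). The gripper opens to 85 mm and grips with 20 to 120 N. Pads are 22 mm wide; open, the fingers measure 114 mm over their backs; the gripper's body (76 mm by 85 mm) begins 54 mm behind the grasp point. The pads swing forward as they close: fully open they stand 13 mm farther back than shut.
Start: joints at [1.299, 0.353, 1.633, -0, 1.155, -0.002], TCP at [166.585, 602.393, 200.181] pointing down, gripper open.
Joint ranges: [-2.63, 2.63], [-0.92, 2.1], [0.06, 2.66], [-1.3, 4.44], [0, 2.69], [-3.02, 3.02]. Speed limits (rad/s): [2.22, 2.22, 2.79, 3.14, 3.14, 3.14].

### API

Orientations are given as [roll, pitch, yaw] about the fixed x, y, z axes, in that order (R = Rz(yaw) Ry(pitch) Rx(roll)).
In Python, from rig import r gives the robot as it stands.
- The arm moves only by the tool carry_out, never from a script. Its argument "targets" is a list of rows, each an object with "dp": the shift along the tool's x, y, z in mm, a list of three; "yaw": the turn about the tool's z in degrees. A call has 1 to 12 rows; each row is the pose to reach, as a shift and turn from the pose commanded when the call began, along the tool's axes at that moment; what a row does not reach only later rows make up. A row lasts 1/8 s, in which the tool goes at most 62.5 mm and 10.7 degrees, less where a joint would pass 70% of its speed; a pose out of reach is approached as far as the arm can. A call with a gripper value outside its range is refused whole. "fingers" is the opening, from -1 (shut) to 1 (fully open), so that 0 is half open, set as the call begins (left out, the last holds). The fingers move at their own pace and stop on an object; "grip_force" is the grip in N (left out, the last holds). Time passes only in rows, so rows that repeat a pose let the fingers close. It gives the time, the measured TCP pose, the force, the opening and the grip force at its end, in the units of the state.
- r.sense(): the state, without advancing time (a new reading comes with each control period).
- r.grab_frame(name): name is "scene" or "top"; returns the picture (384x512x3 uint8, red, green, blue); there is no depth.
- r.get_calibration(name): a dict with "fx", "fy", "cx", "cy" (pixels), "dist_coeffs" ([k1, k2, p1, p2, k3] as OpenCV has them; the pictures are not rectified), "rvec" (rotation vector, rad) and "tvec" (3), from world to camera coordinates, as OpenCV has them. Camera axes: x right, y down, z forward; pixel columns grow to the right and rows downward; lengths in mm; the calibration is good to about 2 mm. A picture is of the moment at which its call begins. get_calibration takes no time and is no camera call.
- r.sign_off(): hands the job in; it is judged then, once.
The state is a dict: "clock": time; "qpos": joint angles; "qvel": joint speeds; "joint_efforts": joint torques, N m; "eef_pos": TCP position; "tcp_rot": TCP orientation; "contact_force": force on the tool from outside, world axes, zero at the start; "wrist_torque": the same for the moment, N m; "opening": opening from 0.0 (shut) to 1.0 (fully open); "grasp_force": force on a finger pad.
Only numpy, scipy, OpenCV 4.12 (cv2) and the standard library are available. Lean on these libraries where they do the work, as an engineer would, in place of code of your own. Each camera call takes 0.05 s, during which the arm holds its last target. There are 200 camera calls.

### The job

Get this batch of mortar specimens ready for testing: set the cylinder that lies in the wooden saddle gently into the V of the steel splitting jig, lying centred along it, and balance the flat steel bearing bar centred and level along the top of that cylinder. Rack the remaining specimens on the low white shelf in two neat rows, with a gap of about 25 mm between neighbours and no empty places within a row: the upright cylinders standing along the rear rubber strip (the one farther from the robot), the cubes flat and square to the shelf along the front strip. Leave the beaker, spatula and rule where they are.

Things in the scene. Friction and masses are not known exactly. Their poses are not given: they have to be found in the camera images.
- specimen_mid (a point): mortar cylinder for the splitting test, 50 mm in diameter and 100 mm long, about 0.43 kg, lying on its side in the wooden saddle at the start; point at its centre, y along its axis. The saddle (base board 75 mm by 90 mm, shallow V 34 mm wide, cylinder axis about 47 mm above the bench) is fixed to the bench and holds it by the underside only
- jig_seat (a point): splitting jig, fixed: steel base plate 80 mm (x) by 150 mm (y) by 12 mm with a lower jaw 34 mm wide, 110 mm long and a shallow V along y (flanks at 20 degrees). The point is where the seated cylinder's centre belongs, 57 mm above the bench and 25 mm below the seated cylinder's top; y along the V, z up. Two end posts (y = 67 mm either way) stand 42 mm high; fingers can pass beside the jaw
- bar_mid (a point): loose dark steel bearing bar, 24 mm wide (x), 120 mm long (y), 12 mm thick (z), 0.27 kg, lying flat on the bench at the start; point at its centre. On the seated cylinder its centre lies 31 mm above jig_seat, its y along the V; it rocks slightly on the curved top and settles about 3 degrees off level per mm off-centre
- rear_strip (a point): low white shelf, fixed, 240 mm deep (x) by 300 mm long (y), top 70 mm above the bench, with two black rubber strips 60 mm wide, 280 mm long, flush with its top and running along y, centre lines 100 mm apart. Point: middle of the rear strip (farther from the robot) on the top face; x across the strip, away from the robot, y along it, z up
- front_strip (a point): middle of the front rubber strip (nearer the robot) on the same shelf's top face; axes as for rear_strip
- cyl1_mid (a point): upright mortar cylinder, 50 mm in diameter, 100 mm tall, about 0.43 kg, standing on the bench at the start; point at its centre, 50 mm above its foot, z along its axis. May be absent
- cyl2_mid (a point): upright mortar cylinder, 50 mm in diameter, 100 mm tall, about 0.43 kg, standing on the bench at the start; point at its centre, 50 mm above its foot, z along its axis. May be absent
- cyl3_mid (a point): upright mortar cylinder, 50 mm in diameter, 100 mm tall, about 0.43 kg, standing on the bench at the start; point at its centre, 50 mm above its foot, z along its axis. May be absent
- cube1_mid (a point): mortar cube of 50 mm edge, about 0.28 kg, standing on the bench at the start; point at its centre, axes square to its faces. May be absent
- cube2_mid (a point): mortar cube of 50 mm edge, about 0.28 kg, standing on the bench at the start; point at its centre, axes square to its faces. May be absent
- cube3_mid (a point): mortar cube of 50 mm edge, about 0.28 kg, standing on the bench at the start; point at its centre, axes square to its faces. May be absent
- beaker: bystander: white plastic beaker, 80 mm wide, 100 mm tall; origin under its centre
- spatula: bystander: spatula 240 mm long lying near the robot
- rule: bystander: aluminium rule 30 mm by 300 mm by 3 mm lying near the robot; origin under its centre

How it is judged (in metres and radians):
On the way, in this order (a step that is already met when the one before it is completed fails the run):
1. the test cylinder lies in the V of the jig (x of specimen_mid in the frame of jig_seat between -0.005 and 0.005 m and y of specimen_mid in the frame of jig_seat between -0.012 and 0.012 m and z of specimen_mid in the frame of jig_seat between -0.005 and 0.005 m and angle between the y axis of specimen_mid and the y axis of jig_seat, either way round below 0.1 rad), for 0.2 s.
2. the bearing bar is balanced along the top of the cylinder, let go (all of step 1 and x of bar_mid in the frame of jig_seat between -0.007 and 0.007 m and y of bar_mid in the frame of jig_seat between -0.016 and 0.016 m and z of bar_mid in the frame of jig_seat between 0.026 and 0.035 m and angle between the y axis of bar_mid and the y axis of jig_seat, either way round below 0.14 rad and angle between bar_mid's own z axis and vertical below 0.21 rad and contact force between the fingers and bar below 0.05 N and linear speed of bar below 0.02 m/s), for 0.5 s.
At the end, for the whole second after the job is handed in: Test cylinder in the V within 5 mm across, 12 mm along; bar balanced on it within 7 mm across, 16 mm along, 0.14 rad in line, 0.21 rad of level. Cylinders upright on the rear strip, cubes flat on the front, all within 12 mm of its centre line, cubes square to 0.16 rad, pitch 58 to 100 mm (all of step 2 and x of cyl1_mid in the frame of rear_strip between -0.012 and 0.012 m and y of cyl1_mid in the frame of rear_strip between -0.125 and 0.125 m and z of cyl1_mid in the frame of rear_strip between 0.045 and 0.055 m and linear speed of each of cyl1, cyl2, cyl3, cube1, cube2, cube3 below 0.02 m/s and horizontal distance between cyl1_mid and cyl2_mid above 0.058 m and horizontal distance between each of cyl1_mid, cyl2_mid and cyl3_mid above 0.058 m and (horizontal distance between cyl1_mid and cyl2_mid below 0.1 m or horizontal distance between cyl1_mid and cyl3_mid below 0.1 m) and x of cyl2_mid in the frame of rear_strip between -0.012 and 0.012 m and y of cyl2_mid in the frame of rear_strip between -0.125 and 0.125 m and z of cyl2_mid in the frame of rear_strip between 0.045 and 0.055 m and (horizontal distance between cyl2_mid and cyl1_mid below 0.1 m or horizontal distance between cyl2_mid and cyl3_mid below 0.1 m) and x of cyl3_mid in the frame of rear_strip between -0.012 and 0.012 m and y of cyl3_mid in the frame of rear_strip between -0.125 and 0.125 m and z of cyl3_mid in the frame of rear_strip between 0.045 and 0.055 m and (horizontal distance between cyl3_mid and cyl1_mid below 0.1 m or horizontal distance between cyl3_mid and cyl2_mid below 0.1 m) and (angle between cyl1_mid's own z axis and vertical below 0.1 rad or angle between cyl1_mid's own z axis and vertical above 3.04 rad) and (angle between cyl2_mid's own z axis and vertical below 0.1 rad or angle between cyl2_mid's own z axis and vertical above 3.04 rad) and (angle between cyl3_mid's own z axis and vertical below 0.1 rad or angle between cyl3_mid's own z axis and vertical above 3.04 rad) and x of cube1_mid in the frame of front_strip between -0.012 and 0.012 m and y of cube1_mid in the frame of front_strip between -0.125 and 0.125 m and z of cube1_mid in the frame of front_strip between 0.02 and 0.03 m and horizontal distance between cube1_mid and cube2_mid above 0.058 m and horizontal distance between each of cube1_mid, cube2_mid and cube3_mid above 0.058 m and (horizontal distance between cube1_mid and cube2_mid below 0.1 m or horizontal distance between cube1_mid and cube3_mid below 0.1 m) and x of cube2_mid in the frame of front_strip between -0.012 and 0.012 m and y of cube2_mid in the frame of front_strip between -0.125 and 0.125 m and z of cube2_mid in the frame of front_strip between 0.02 and 0.03 m and (horizontal distance between cube2_mid and cube1_mid below 0.1 m or horizontal distance between cube2_mid and cube3_mid below 0.1 m) and x of cube3_mid in the frame of front_strip between -0.012 and 0.012 m and y of cube3_mid in the frame of front_strip between -0.125 and 0.125 m and z of cube3_mid in the frame of front_strip between 0.02 and 0.03 m and (horizontal distance between cube3_mid and cube1_mid below 0.1 m or horizontal distance between cube3_mid and cube2_mid below 0.1 m) and (angle between the x axis of cube1_mid and the x axis of front_strip, either way round below 0.16 rad or angle between the x axis of cube1_mid and the y axis of front_strip, either way round below 0.16 rad or angle between the x axis of cube1_mid and the z axis of front_strip, either way round below 0.16 rad) and (angle between the x axis of cube2_mid and the x axis of front_strip, either way round below 0.16 rad or angle between the x axis of cube2_mid and the y axis of front_strip, either way round below 0.16 rad or angle between the x axis of cube2_mid and the z axis of front_strip, either way round below 0.16 rad) and (angle between the x axis of cube3_mid and the x axis of front_strip, either way round below 0.16 rad or angle between the x axis of cube3_mid and the y axis of front_strip, either way round below 0.16 rad or angle between the x axis of cube3_mid and the z axis of front_strip, either way round below 0.16 rad) and (angle between the y axis of cube1_mid and the x axis of front_strip, either way round below 0.16 rad or angle between the y axis of cube1_mid and the y axis of front_strip, either way round below 0.16 rad or angle between the y axis of cube1_mid and the z axis of front_strip, either way round below 0.16 rad) and (angle between the y axis of cube2_mid and the x axis of front_strip, either way round below 0.16 rad or angle between the y axis of cube2_mid and the y axis of front_strip, either way round below 0.16 rad or angle between the y axis of cube2_mid and the z axis of front_strip, either way round below 0.16 rad) and (angle between the y axis of cube3_mid and the x axis of front_strip, either way round below 0.16 rad or angle between the y axis of cube3_mid and the y axis of front_strip, either way round below 0.16 rad or angle between the y axis of cube3_mid and the z axis of front_strip, either way round below 0.16 rad)); the robot touches nothing.
It fails at once if the beaker is moved (distance of beaker from where it was at the start of the episode above 0.03 m).
It fails at once if the spatula is moved (distance of spatula from where it was at the start of the episode above 0.03 m).
It fails at once if the steel rule is moved (distance of rule from where it was at the start of the episode above 0.03 m).
It fails at once if the test cylinder is dropped or rammed into the jig (contact force between specimen and jig above 80 N).
Of cyl1, cyl2, cyl3 only 2 to 3 are there at a start; the rules pass over those that are not, and their reading is None.
Of cube1, cube2, cube3 only 2 to 3 are there at a start; the rules pass over those that are not, and their reading is None.
At some moment in a run one of cube1, cube2, cube3 may be knocked a few centimetres aside while the robot is not near it.
It also fails if it takes over 210 s, if anything falls off the work surface, if the arm or the gripper's body presses on something with over 40 N, if the wrist force passes 120 N, or if a joint passes its speed limit or range.

## Working session

There is one attempt and no reset: what is moved stays moved. The work goes in short steps, Python scripts to look and compute and a tool call to move; the robot and the scene stay as the last step left them, time stands still between calls to the robot, and variables do not carry over. Pictures are saved under pics/ and viewed, at most 14 in all, crops included, and the job is handed in when it is done.

Besides the shell and the picture viewer there is one more tool, called after "Call:" in YAML: its name, and indented under it one key for each argument. carry_out: Moves the arm, as the interface text tells. Its arguments: {"type":"object","properties":{"targets":{"type":"array","items":{"type":"object","properties":{"dp":{"type":"array","items":{"type":"number"}},"yaw":{"type":"number"}}}},"fingers":{"type":"number"},"grip_force":{"type":"number"}},"required":["targets"]}

```bash
ls; mkdir -p pics; python3 - <<'E'
from rig import r
import cv2
print(r.sense(), r.tip_reach)
for n in("scene","top"):
    im=r.grab_frame(n); cv2.imwrite(f"pics/{n}0.png",cv2.resize(im[:,:,::-1],(800,600),interpolation=cv2.INTER_CUBIC)); print(n,r.get_calibration(n))
E
```

```text
pics
{'clock': 0.0, 'qpos': array([ 1.29857060e+00,  3.53669245e-01,  1.63416540e+00, -2.45002208e-05,
        1.15522880e+00, -2.38404795e-03]), 'qvel': array([-2.96604482e-04, -9.96758418e-04, -8.87378956e-05,  9.45355512e-04,
        3.60052345e-04, -1.30088294e-03]), 'joint_efforts': array([ 1.20172001e-03, -6.05250049e+01, -3.42072988e+01,  1.14380728e-04,
        9.16147255e-03,  2.89362629e-05]), 'eef_pos': array([166.46187955, 601.85213641, 199.43518219]), 'tcp_rot': array([-3.14012182e+00,  1.88938855e-05,  2.87176089e+00]), 'contact_force': array([ 0.62252961, -0.5435492 , -0.34166318]), 'wrist_torque': array([ 0.00875077, -0.00607668,  0.01479669]), 'grasp_force': 0.0, 'opening': 1.0001555306957508} 8.0
scene {'fx': 471.5166487590576, 'fy': 471.5166487590576, 'cx': 268.5780848872548, 'cy': 194.1291465608299, 'dist_coeffs': array([-0.2001121,  0.       ,  0.       ,  0.       ,  0.       ]), 'rvec': array([ 2.07316688,  0.98597308, -0.46663566]), 'tvec': array([-357.69440786, -178.5445108 , 1552.07315044])}
top {'fx': 381.0869485145353, 'fy': 381.0869485145353, 'cx': 262.65422542894174, 'cy': 189.09319812772952, 'dist_coeffs': array([-0.06696989,  0.        ,  0.        ,  0.        ,  0.        ]), 'rvec': array([ 2.19002104, -2.21595798,  0.08688453]), 'tvec': array([ 36.80867164, 513.16256652, 938.42151035])}
```

View pics/scene0.png

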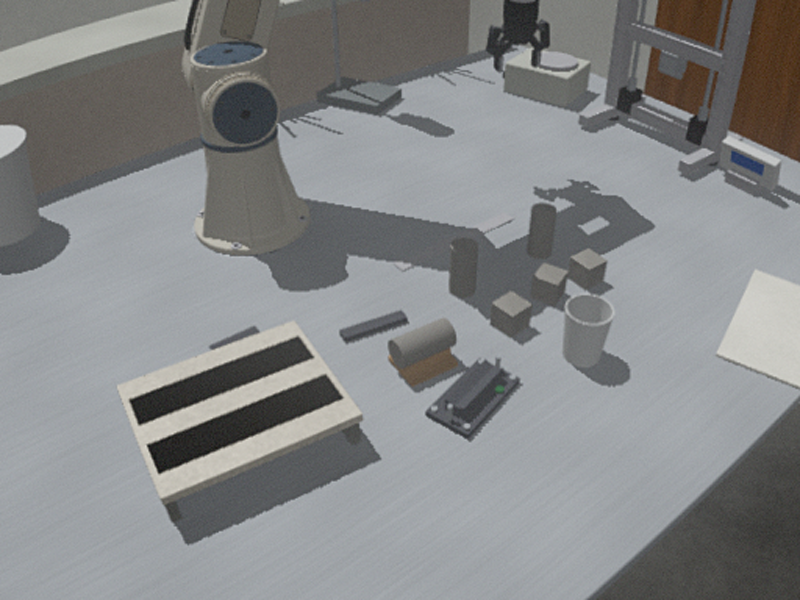

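View pics/top0.png

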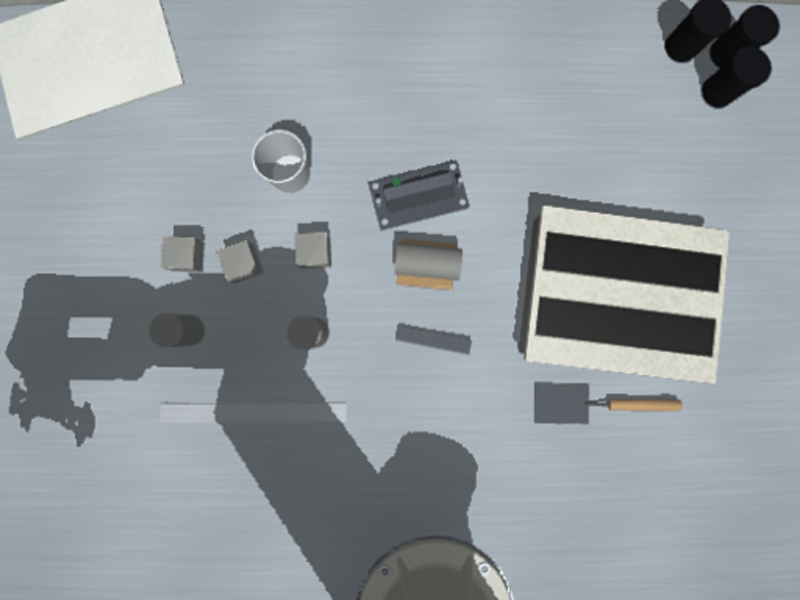

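The top view shows 2 upright cylinders (168,331), (308,332), and 3 cubes (181,253), (239,260), (312,248). It also shows the jig (419,194), the specimen in the saddle (428,262), the bar (433,339) and the shelf at right. I'll take enlarged crops next.

```bash
cat > h.py <<'E'
from rig import r
import cv2, numpy as np
C={n:r.get_calibration(n) for n in("scene","top")}
def w(n,px,z):
    """native pixels -> world at height z"""
    c=C[n];K=np.array([[c['fx'],0,c['cx']],[0,c['fy'],c['cy']],[0,0,1]])
    R=cv2.Rodrigues(c['rvec'])[0];o=-R.T@c['tvec']
    p=cv2.undistortPoints(np.array(px,float).reshape(-1,1,2),K,c['dist_coeffs']).reshape(-1,2)
    d=np.c_[p,np.ones(len(p))]@R
    return np.round((o+d*((z-o[2])/d[:,2])[:,None])[:,:2],1)
def pix(n,P):
    c=C[n];K=np.array([[c['fx'],0,c['cx']],[0,c['fy'],c['cy']],[0,0,1]])
    return cv2.projectPoints(np.array(P,float).reshape(-1,1,3),c['rvec'],c['tvec'],K,c['dist_coeffs'])[0].reshape(-1,2)
def crop(n,x0,y0,x1,y1,s,f):
    im=r.grab_frame(n)[y0:y1,x0:x1,::-1]
    im=cv2.resize(im,None,fx=s,fy=s,interpolation=cv2.INTER_CUBIC)
    im=cv2.convertScaleAbs(im,alpha=1.5,beta=10)
    for v in range((x0+9)//10*10,x1,10):
        cv2.line(im,(int((v-x0+.5)*s),0),(int((v-x0+.5)*s),6),(0,0,255),1)
        if v%20==0: cv2.putText(im,str(v),(int((v-x0)*s)-8,16),0,.35,(0,0,255),1)
    for v in range((y0+9)//10*10,y1,10):
        cv2.line(im,(0,int((v-y0+.5)*s)),(6,int((v-y0+.5)*s)),(0,0,255),1)
        if v%20==0: cv2.putText(im,str(v),(8,int((v-y0)*s)+4),0,.35,(0,0,255),1)
    cv2.imwrite(f,im)
def move(tx,ty,tz,yaw):
    """tool-frame dp from present to target (tool down), yaw deg"""
    s=r.sense();p=s['eef_pos'];R,P,Y=s['tcp_rot']
    from scipy.spatial.transform import Rotation as Q
    M=Q.from_euler('xyz',[R,P,Y]).as_matrix()
    dy=-(np.degrees(yaw-Y)) if False else 0
    return np.round(M.T@(np.array([tx,ty,tz])-p),1),Y
E
python3 - <<'E'
from h import *
crop("top",90,95,310,235,3.6,"pics/a.png")
crop("top",325,115,475,250,4.4,"pics/b.png")
E
```

```text
(no output)
```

View pics/a.png

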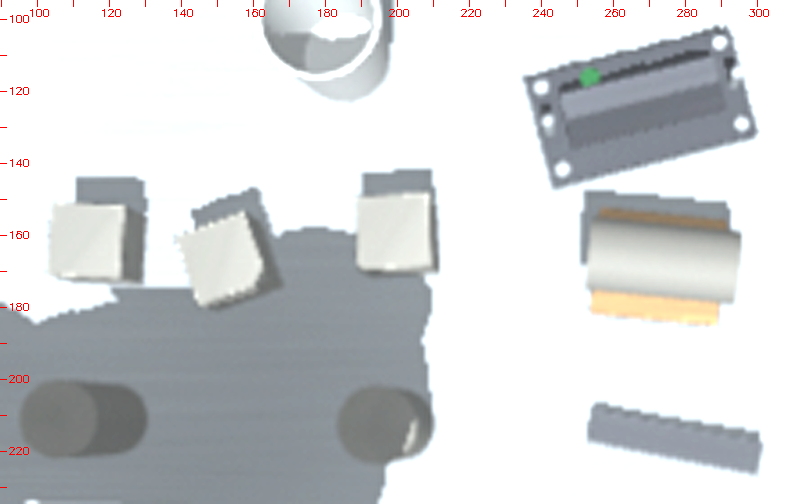

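View pics/b.png

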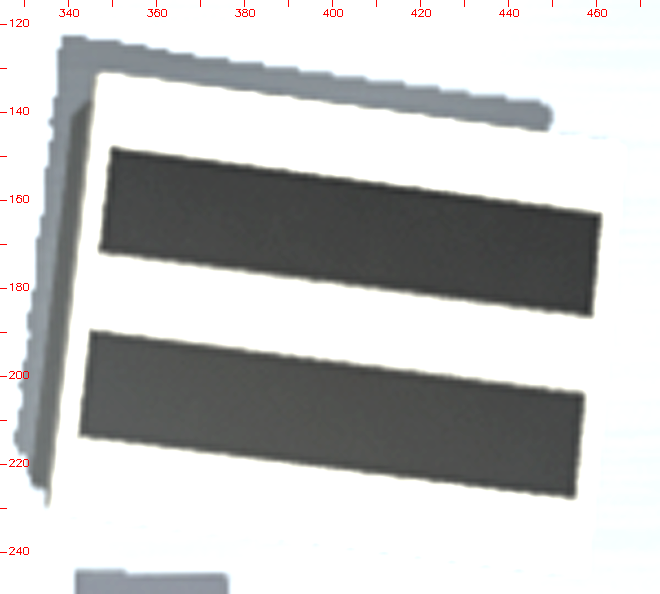

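```bash
cat > m1.py <<'E'
from h import *
a=lambda P:np.array(P,float)/3.6+[89.5,94.5]
b=lambda P:np.array(P,float)/4.4+[324.5,114.5]
c=C['top'];R=cv2.Rodrigues(c['rvec'])[0];print("cam",-R.T@c['tvec'])
def quad(n,P,z):
    q=w("top",P,z);m=q.mean(0);e=[np.round(np.linalg.norm(q[i]-q[(i+1)%4]),0) for i in range(4)]
    # image left->right = long; direction of edge 0-1 and 3-2
    d=(q[0]-q[1])+(q[3]-q[2]);f=(q[0]-q[3])+(q[1]-q[2])
    print(n,m.round(1),"edges",e,"y-dir deg from +y",np.degrees(np.arctan2(-d[0],d[1])).round(1),"x-dir",np.degrees(np.arctan2(f[1],f[0])).round(1))
quad("cubeA",a([(55,203),(126,206),(122,278),(51,274)]),50)
quad("cubeB",a([(180,238),(244,213),(264,270),(200,304)]),50)
quad("cubeC",a([(361,194),(427,194),(430,268),(358,271)]),50)
quad("bar",a([(596,403),(761,434),(757,473),(589,440)]),12)
quad("jigbase",a([(525,78),(727,27),(756,133),(554,188)]),12)
quad("jaw",a([(560,97),(716,52),(725,104),(575,146)]),36.6)
quad("rear",b([(111,148),(601,213),(593,317),(99,251)]),70)
quad("front",b([(91,330),(584,393),(575,497),(80,436)]),70)
print("V",w("top",a([(567,118),(720,76)]),30.4))
print("cylA",w("top",a([(58,418)]),100),"r",w("top",a([(58-38,418),(58+38,418)]),100))
print("cylB",w("top",a([(377,424)]),100))
print("spec ends mid",w("top",a([(588,259),(740,267)]),47),w("top",a([(588,259),(740,267)]),65))
print("spec widths",w("top",a([(665,227),(665,299)]),47))
E
python3 m1.py
```

```text
cam [459.42788396  51.90291221 965.17238679]
cubeA [583.2 390.7] edges [np.float64(49.0), np.float64(49.0), np.float64(49.0), np.float64(48.0)] y-dir deg from +y -3.5 x-dir -2.4
cubeB [571.2 300. ] edges [np.float64(46.0), np.float64(41.0), np.float64(48.0), np.float64(47.0)] y-dir deg from +y 24.2 x-dir 18.3
cubeC [586.4 184.5] edges [np.float64(44.0), np.float64(50.0), np.float64(48.0), np.float64(52.0)] y-dir deg from +y 0.6 x-dir -0.1
bar [445.8  -4.9] edges [np.float64(117.0), np.float64(27.0), np.float64(119.0), np.float64(26.0)] y-dir deg from +y -11.6 x-dir -9.1
jigbase [679.   16.4] edges [np.float64(148.0), np.float64(79.0), np.float64(148.0), np.float64(81.0)] y-dir deg from +y 14.5 x-dir 14.1
jaw [677.8  14.9] edges [np.float64(112.0), np.float64(37.0), np.float64(107.0), np.float64(36.0)] y-dir deg from +y 15.7 x-dir 12.5
rear [ 559.1 -311.1] edges [np.float64(278.0), np.float64(58.0), np.float64(279.0), np.float64(57.0)] y-dir deg from +y -7.8 x-dir -7.8
front [ 459.9 -297.4] edges [np.float64(277.0), np.float64(57.0), np.float64(277.0), np.float64(57.0)] y-dir deg from +y -7.8 x-dir -7.4
V [[666.8  68.1]
 [695.6 -38.2]]
cylA [[463.7 390.4]] r [[463.9 414.9]
 [463.4 366.1]]
cylB [[457.9 188.2]]
spec ends mid [[566.9  54.6]
 [560.5 -47.8]] [[564.8  54.5]
 [558.5 -45.8]]
spec widths [[588.1   2.4]
 [539.3   3.1]]
```

Everything agrees with the stated sizes: cube edges about 49, the bar 118×26, the strips 278 long and 100 apart, and the specimen about 100 long. There are two cylinders and three cubes, so I'll start moving.

```bash
cat >> h.py <<'E'
def plan(x,y,z,ang):
    """object frame angle (deg, world) -> tool y along object x"""
    from scipy.spatial.transform import Rotation as Q
    s=r.sense();M=Q.from_euler('xyz',s['tcp_rot']).as_matrix()
    dp=M.T@(np.array([x,y,z])-s['eef_pos']);t=(np.degrees(s['tcp_rot'][2])-(90+ang)+180)%360-180
    print("dp",dp.round(1),"yaw",round(t,1),"| t",round(s['clock'],2),s['eef_pos'].round(1),"F",s['contact_force'].round(1),"open",round(s['opening'],3),"g",round(s['grasp_force'],1))
E
python3 -c "
from h import *
plan(563.5,3.8,150,-3.5)"
```

```text
dp [-542.1 -470.8   50.1] yaw 78.0 | t 0.2 [166.5 602.1 199.7] F [ 0.  -0.  -0.3] open 1.001 g 0.0
```

Call:
carry_out:
  targets:
    - {"dp": [-45, -39, 4], "yaw": 6.5}
    - {"dp": [-90, -78, 8], "yaw": 13}
    - {"dp": [-136, -118, 12], "yaw": 19.5}
    - {"dp": [-181, -157, 16], "yaw": 26}
    - {"dp": [-226, -196, 20], "yaw": 32.5}
    - {"dp": [-271, -235, 25], "yaw": 39}
    - {"dp": [-316, -275, 29], "yaw": 45.5}
    - {"dp": [-361, -314, 33], "yaw": 52}
    - {"dp": [-407, -353, 37], "yaw": 58.5}
    - {"dp": [-452, -392, 41], "yaw": 65}
    - {"dp": [-497, -432, 45], "yaw": 71.5}
    - {"dp": [-542.1, -470.8, 50.1], "yaw": 78}
  fingers: 1
  grip_force: 30

```text
clock: 1.7
eef_pos: [564.5, 2.2, 150.0]
tcp_rot: [3.141, -0.0, 1.506]
contact_force: [1.2, 0.8, 0.9]
opening: 1.001
grasp_force: 0.0
```

```bash
python3 -c "
from h import *
plan(563.5,3.8,36,-3.5)
im=r.grab_frame('top')[80:260,190:390,::-1];cv2.imwrite('pics/c.png',cv2.resize(im,None,fx=3,fy=3,interpolation=2))"
```

```text
dp [  1.5  -1.2 114. ] yaw -0.2 | t 1.7 [564.5   2.2 150. ] F [1.2 0.8 0.9] open 1.001 g 0.0
```

View pics/c.png

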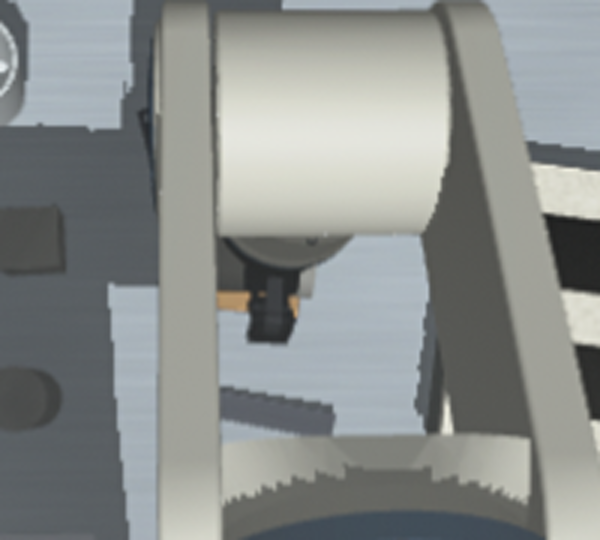

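The arm hides the specimen from the top camera, and only one open finger shows at (270,310). I'll descend and watch the force.

Call:
carry_out:
  targets:
    - {"dp": [0.5, 0, 20], "yaw": 0}
    - {"dp": [0.5, 0, 40], "yaw": 0}
    - {"dp": [0.5, 0, 60], "yaw": 0}
    - {"dp": [0.5, 0, 80], "yaw": 0}
    - {"dp": [0.5, 0, 95], "yaw": 0}
    - {"dp": [0.5, 0, 107], "yaw": 0}
    - {"dp": [0.5, 0, 114], "yaw": 0}
    - {"dp": [0.5, 0, 114], "yaw": 0}

```text
clock: 2.75
eef_pos: [563.5, 4.6, 35.8]
tcp_rot: [-3.141, 0.0, 1.51]
contact_force: [-0.1, -0.1, 0.8]
opening: 1.004
grasp_force: 0.0
```

```bash
python3 -c "
from h import *
plan(563.5,3.8,36,-3.5)
im=r.grab_frame('scene')[165:285,210:370,::-1];cv2.imwrite('pics/d.png',cv2.resize(im,None,fx=4,fy=4,interpolation=2))"
```

```text
dp [-0.8  0.1 -0.2] yaw 0.0 | t 2.75 [563.5   4.6  35.8] F [-0.1 -0.1  0.8] open 1.004 g 0.0
```

View pics/d.png

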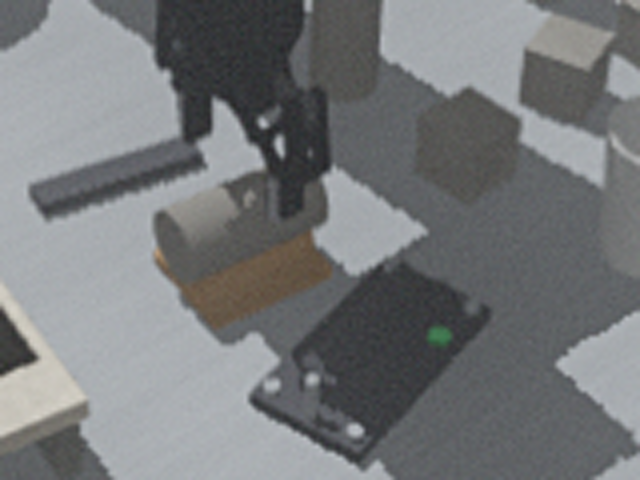

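```bash
python3 -c "
from h import *
print((pix('scene',[(612,4,30),(515,4,30),(563.5,54,47),(563.5,-46,47),(563.5,4,72)])-[210,165])*4)"
```

```text
[[286.31319304 271.6179345 ]
 [189.6084124  191.37105308]
 [297.19779707 177.8329354 ]
 [174.0857952  244.75291072]
 [237.02955544 180.64528529]]
```

Call:
carry_out:
  targets:
    - {"dp": [0, 0, 0], "yaw": 0}
    - {"dp": [0, 0, 0], "yaw": 0}
    - {"dp": [0, 0, 0], "yaw": 0}
    - {"dp": [0, 0, 0], "yaw": 0}
    - {"dp": [0, 0, 0], "yaw": 0}
    - {"dp": [0, 0, 0], "yaw": 0}
    - {"dp": [0, 0, 0], "yaw": 0}
    - {"dp": [0, 0, 0], "yaw": 0}
  fingers: -1
  grip_force: 40

```text
clock: 3.8
eef_pos: [567.1, 4.7, 40.2]
tcp_rot: [3.135, -0.001, 1.51]
contact_force: [-5.3, 0.2, 34.9]
opening: 0.002
grasp_force: 18.0
```

```bash
python3 -c "
from h import *
plan(563.5,3.8,36,-3.5)
im=r.grab_frame('scene')[145:285,200:370,::-1];cv2.imwrite('pics/e.png',cv2.resize(im,None,fx=4,fy=4,interpolation=2))"
```

```text
dp [-1.2 -3.6  4.1] yaw 0.0 | t 3.8 [567.1   4.7  40.2] F [-5.3  0.2 34.9] open 0.002 g 18.0
```

View pics/e.png

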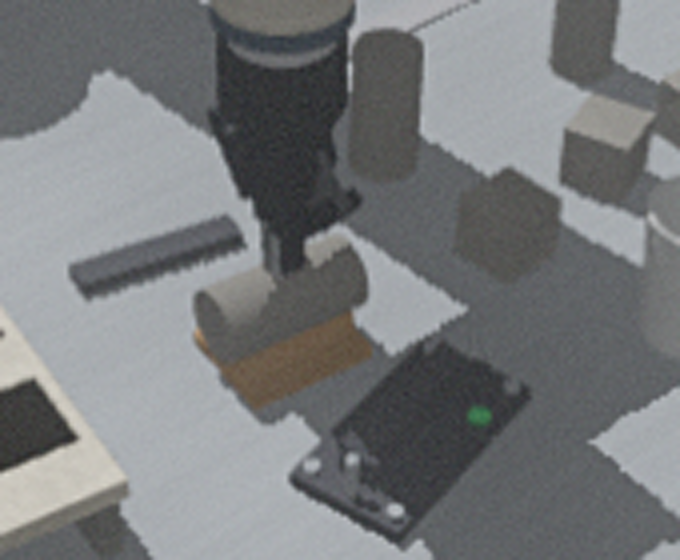

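The closed fingers rest on top of the cylinder at about (288,270), so the tips are about 40 mm higher than the reading implies. I'll check the height offset against the first picture.

```bash
python3 -c "
from h import *
u=np.array([.267,.964])
for z in (190,205,220,235,250):
  P=[list(np.array([166.5,602])+k*u)+[z] for k in(-50,50)]
  print(z,(pix('scene',P)*1.5625).round(0).tolist())
for z in (32,45,60,72): print(z,((pix('scene',[(567,4.7,z)])-[200,145])*4).round(0))
print(r.tip_reach, r.sense()['qpos'])
"
```

```text
190 [[495.0, 92.0], [534.0, 86.0]]
205 [[496.0, 86.0], [534.0, 80.0]]
220 [[496.0, 80.0], [535.0, 74.0]]
235 [[496.0, 73.0], [535.0, 68.0]]
250 [[497.0, 67.0], [536.0, 61.0]]
32 [[281. 311.]]
45 [[281. 295.]]
60 [[281. 278.]]
72 [[281. 263.]]
8.0 [5.65072609e-03 4.62363373e-01 1.88606725e+00 1.79506957e-04
 7.86311738e-01 6.58988096e-02]
```

Call:
carry_out:
  targets:
    - {"dp": [0, 0, -15], "yaw": 0}
    - {"dp": [0, 0, -40], "yaw": 0}
    - {"dp": [0, 0, -70], "yaw": 0}
    - {"dp": [0, 0, -100], "yaw": 0}
    - {"dp": [0, 0, -100], "yaw": 0}
    - {"dp": [0, 0, -100], "yaw": 0}
    - {"dp": [0, 0, -100], "yaw": 0}
    - {"dp": [0, 0, -100], "yaw": 0}
  fingers: 1

```text
clock: 4.85
eef_pos: [563.0, 4.6, 135.2]
tcp_rot: [-3.14, 0.0, 1.51]
contact_force: [0.1, -0.0, 0.3]
opening: 1.0
grasp_force: 0.0
```

The first picture agrees: the open tips sit about 40 mm above what the reading implies. Shut, the tip is at about TCP+32 from the contact with the cylinder top (z=72). I'll use that and descend carefully, feeling for force.

```bash
python3 -c "
from h import *
plan(563,3.8,-8,-3.5)
crop('top',245,150,310,190,8,'pics/x.png')"
```

```text
dp [ -0.8   0.3 143.2] yaw 0.0 | t 4.85 [563.    4.6 135.2] F [ 0.1 -0.   0.3] open 1.0 g 0.0
```

Call:
carry_out:
  targets:
    - {"dp": [0, 0, 25], "yaw": 0}
    - {"dp": [0, 0, 50], "yaw": 0}
    - {"dp": [0, 0, 75], "yaw": 0}
    - {"dp": [0, 0, 90], "yaw": 0}
    - {"dp": [0, 0, 100], "yaw": 0}
    - {"dp": [0, 0, 110], "yaw": 0}
    - {"dp": [0, 0, 117], "yaw": 0}
    - {"dp": [0, 0, 123], "yaw": 0}
    - {"dp": [0, 0, 128], "yaw": 0}
    - {"dp": [0, 0, 128], "yaw": 0}

```text
clock: 6.15
eef_pos: [563.4, 4.6, 7.8]
tcp_rot: [-3.141, 0.0, 1.51]
contact_force: [-0.7, -0.7, 0.4]
opening: 1.002
grasp_force: 0.0
```

Call:
carry_out:
  targets:
    - {"dp": [0, 0, 5], "yaw": 0}
    - {"dp": [0, 0, 10], "yaw": 0}
    - {"dp": [0, 0, 15], "yaw": 0}
    - {"dp": [0, 0, 15], "yaw": 0}

```text
clock: 6.65
eef_pos: [563.2, 4.6, -7.4]
tcp_rot: [-3.141, 0.0, 1.51]
contact_force: [-0.5, 0.0, 0.1]
opening: 0.998
grasp_force: 0.0
```

Call:
carry_out:
  targets:
    - {"dp": [0, 0, 0], "yaw": 0}
    - {"dp": [0, 0, 0], "yaw": 0}
    - {"dp": [0, 0, 0], "yaw": 0}
    - {"dp": [0, 0, 0], "yaw": 0}
    - {"dp": [0, 0, 0], "yaw": 0}
    - {"dp": [0, 0, 0], "yaw": 0}
    - {"dp": [0, 0, 0], "yaw": 0}
    - {"dp": [0, 0, 0], "yaw": 0}
  fingers: -1
  grip_force: 40

```text
clock: 7.65
eef_pos: [565.6, 4.6, -6.0]
tcp_rot: [3.138, -0.0, 1.51]
contact_force: [5.1, -0.4, 5.4]
opening: 0.576
grasp_force: 40.9
```

Call:
carry_out:
  targets:
    - {"dp": [0, 0, -5], "yaw": 0}
    - {"dp": [0, 0, -15], "yaw": 0}
    - {"dp": [0, 0, -30], "yaw": 0}
    - {"dp": [0, 0, -50], "yaw": 0}
    - {"dp": [0, 0, -75], "yaw": 0}
    - {"dp": [0, 0, -100], "yaw": 0}
    - {"dp": [0, 0, -100], "yaw": 0}
    - {"dp": [0, 0, -100], "yaw": 0}

```text
clock: 8.65
eef_pos: [563.0, 4.6, 92.6]
tcp_rot: [-3.141, 0.0, 1.51]
contact_force: [0.4, 0.3, -4.5]
opening: 0.575
grasp_force: 41.7
```

```bash
python3 -c "
from h import *
plan(679.5,16,100,14.5)
im=r.grab_frame('scene')[105:265,190:370,::-1];cv2.imwrite('pics/f.png',cv2.resize(im,None,fx=4,fy=3.75,interpolation=2))"
```

```text
dp [ 18.4 115.6  -7.4] yaw -18.0 | t 8.65 [563.    4.6  92.6] F [ 0.4  0.3 -4.5] open 0.575 g 41.7
```

View pics/f.png

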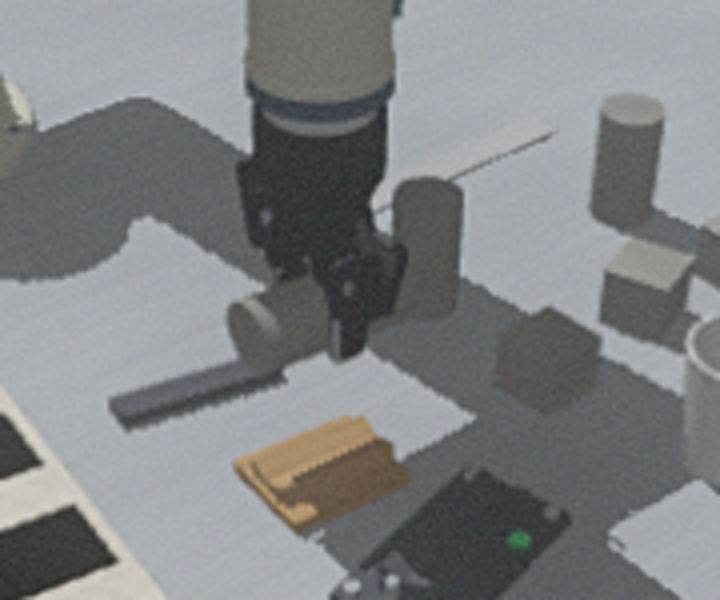

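The specimen is lifted level in the jaws at (290,320). The grip shifted the tool about 2.4 mm in x, so the robot reads x about 2 mm more than the camera, and I'll apply that offset. The next move is above the jig.

```bash
python3 -c "
from h import *
plan(681.5,17,50,14.5)"
```

```text
dp [ 19.5 117.9  42. ] yaw -18.0 | t 8.7 [562.7   4.6  92.2] F [-0.4  0.7 -5. ] open 0.573 g 41.7
```

Call:
carry_out:
  targets:
    - {"dp": [3, 20, 0], "yaw": -3}
    - {"dp": [7, 40, 0], "yaw": -6}
    - {"dp": [10, 60, 0], "yaw": -9}
    - {"dp": [13, 80, 0], "yaw": -12}
    - {"dp": [16, 100, 5], "yaw": -15}
    - {"dp": [19, 115, 15], "yaw": -18}
    - {"dp": [19.5, 118, 25], "yaw": -18}
    - {"dp": [19.5, 118, 35], "yaw": -18}
    - {"dp": [19.5, 118, 42], "yaw": -18}
    - {"dp": [19.5, 118, 42], "yaw": -18}
    - {"dp": [19.5, 118, 42], "yaw": -18}
    - {"dp": [19.5, 118, 42], "yaw": -18}

```text
clock: 10.2
eef_pos: [682.9, 17.0, 51.7]
tcp_rot: [3.141, 0.0, 1.825]
contact_force: [0.3, -0.1, -4.1]
opening: 0.58
grasp_force: 41.9
```

```bash
python3 -c "
from h import *
plan(681.5,17,3.5,14.5)"
```

```text
dp [ 0.4 -1.4 48.2] yaw 0.0 | t 10.2 [682.9  17.   51.7] F [ 0.3 -0.1 -4.1] open 0.58 g 41.9
```

Call:
carry_out:
  targets:
    - {"dp": [0.4, -1.4, 8], "yaw": 0}
    - {"dp": [0.4, -1.4, 16], "yaw": 0}
    - {"dp": [0.4, -1.4, 24], "yaw": 0}
    - {"dp": [0.4, -1.4, 30], "yaw": 0}
    - {"dp": [0.4, -1.4, 35], "yaw": 0}
    - {"dp": [0.4, -1.4, 39], "yaw": 0}
    - {"dp": [0.4, -1.4, 41], "yaw": 0}
    - {"dp": [0.4, -1.4, 42], "yaw": 0}
    - {"dp": [0.4, -1.4, 42], "yaw": 0}

```text
clock: 11.32
eef_pos: [681.2, 17.0, 9.2]
tcp_rot: [3.141, 0.0, 1.825]
contact_force: [0.1, 0.2, -3.9]
opening: 0.574
grasp_force: 41.9
```

Call:
carry_out:
  targets:
    - {"dp": [0, 0, 0.5], "yaw": 0}
    - {"dp": [0, 0, 1], "yaw": 0}
    - {"dp": [0, 0, 1.5], "yaw": 0}
    - {"dp": [0, 0, 2], "yaw": 0}
    - {"dp": [0, 0, 2.5], "yaw": 0}
    - {"dp": [0, 0, 3], "yaw": 0}

```text
clock: 12.08
eef_pos: [681.1, 17.0, 6.0]
tcp_rot: [-3.142, 0.0, 1.825]
contact_force: [-0.3, 0.1, -4.2]
opening: 0.579
grasp_force: 41.9
```

Call:
carry_out:
  targets:
    - {"dp": [0, 0, 0.5], "yaw": 0}
    - {"dp": [0, 0, 1], "yaw": 0}
    - {"dp": [0, 0, 1.5], "yaw": 0}
    - {"dp": [0, 0, 2], "yaw": 0}
    - {"dp": [0, 0, 2.5], "yaw": 0}

```text
clock: 12.7
eef_pos: [681.3, 16.9, 4.8]
tcp_rot: [3.141, 0.0, 1.825]
contact_force: [-6.6, -1.4, 12.2]
opening: 0.581
grasp_force: 42.9
```

Fx is negative with Fz on contact, so it is touching the +x flank alone. I'll shift slightly toward −x.

Call:
carry_out:
  targets:
    - {"dp": [0, -0.5, -1], "yaw": 0}
    - {"dp": [0, -2, -1], "yaw": 0}
    - {"dp": [0, -2, -0.5], "yaw": 0}
    - {"dp": [0, -2, 0], "yaw": 0}
    - {"dp": [0, -2, 0], "yaw": 0}

```text
clock: 13.32
eef_pos: [679.5, 16.6, 4.5]
tcp_rot: [3.141, 0.0, 1.825]
contact_force: [-2.5, 0.7, 7.4]
opening: 0.576
grasp_force: 42.7
```

Call:
carry_out:
  targets:
    - {"dp": [0, -1, -0.5], "yaw": 0}
    - {"dp": [0, -1, 0], "yaw": 0}
    - {"dp": [0, -1, 0.5], "yaw": 0}
    - {"dp": [0, -1, 0.5], "yaw": 0}

```text
clock: 13.82
eef_pos: [679.1, 16.4, 4.4]
tcp_rot: [3.14, 0.0, 1.825]
contact_force: [-1.3, 0.6, 11.0]
opening: 0.576
grasp_force: 43.0
```

The force is now almost purely vertical at z 4.4, so it is seated. I'll release it.

Call:
carry_out:
  targets:
    - {"dp": [0, 0, -0.5], "yaw": 0}
    - {"dp": [0, 0, -0.5], "yaw": 0}
    - {"dp": [0, 0, -0.5], "yaw": 0}
    - {"dp": [0, 0, -0.5], "yaw": 0}
    - {"dp": [0, 0, -0.5], "yaw": 0}
  fingers: 1

```text
clock: 14.45
eef_pos: [678.2, 16.2, 3.5]
tcp_rot: [-3.141, -0.0, 1.825]
contact_force: [0.7, -1.2, -0.7]
opening: 1.0
grasp_force: 0.0
```

Call:
carry_out:
  targets:
    - {"dp": [0, 0, -15], "yaw": 0}
    - {"dp": [0, 0, -40], "yaw": 0}
    - {"dp": [0, 0, -80], "yaw": 0}
    - {"dp": [0, 0, -120], "yaw": 0}
    - {"dp": [0, -40, -120], "yaw": 8}
    - {"dp": [0, -90, -120], "yaw": 16}
    - {"dp": [-10, -140, -120], "yaw": 24}
    - {"dp": [-20, -190, -120], "yaw": 26}
    - {"dp": [-20, -230, -120], "yaw": 26}
    - {"dp": [-20, -230, -120], "yaw": 26}

```text
clock: 15.7
eef_pos: [458.2, -61.3, 124.4]
tcp_rot: [-3.141, 0.0, 1.369]
contact_force: [0.3, 0.3, -0.6]
opening: 1.002
grasp_force: 0.0
```

```bash
python3 -c "
from h import *
plan(445.8,-4.9,60,-11)
crop('top',230,85,310,190,5.5,'pics/g.png')"
```

```text
dp [ 52.8 -23.4  64.4] yaw -0.5 | t 15.7 [458.2 -61.3 124.4] F [ 0.3  0.3 -0.6] open 1.002 g 0.0
```

View pics/g.png

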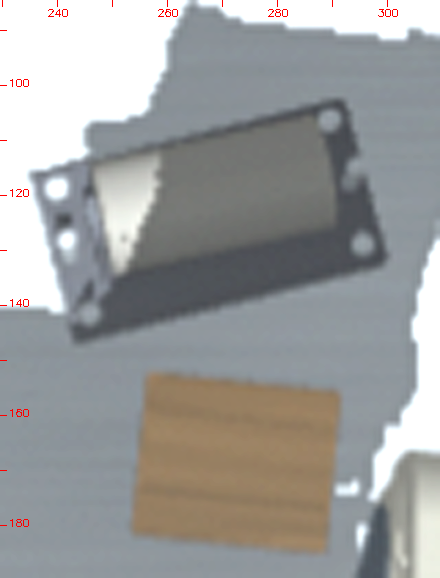

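```bash
python3 -c "
from h import *
g=lambda P:np.array(P,float)/5.5+[229.5,84.5]
q=w('top',g([(90,165),(115,278),(322,118),(337,228)]),57);print(q,q.mean(0))
q=w('top',g([(103,220),(330,172)]),57);print(q,q.mean(0))
q=w('top',g([(30,176),(343,98),(387,258),(76,345)]),12);print(q,q.mean(0))
"
```

```text
[[692.3  70.1]
 [641.9  59.6]
 [712.8 -32.5]
 [663.4 -38.2]] [677.6   14.75]
[[667.7  64.6]
 [688.5 -35.6]] [678.1  14.5]
[[698.9  98.7]
 [734.8 -46.6]
 [659.3 -65.6]
 [620.   78.2]] [678.25   16.175]
```

The specimen centre is at (678,15) against the jig at (678.5,16), so it is well seated. Next is the bar.

Call:
carry_out:
  targets:
    - {"dp": [18, -8, 15], "yaw": 0}
    - {"dp": [36, -16, 30], "yaw": 0}
    - {"dp": [52.8, -23.4, 50], "yaw": 0}
    - {"dp": [52.8, -23.4, 70], "yaw": 0}
    - {"dp": [52.8, -23.4, 90], "yaw": 0}
    - {"dp": [52.8, -23.4, 105], "yaw": 0}
    - {"dp": [52.8, -23.4, 115], "yaw": 0}
    - {"dp": [52.8, -23.4, 124], "yaw": 0}
    - {"dp": [52.8, -23.4, 124], "yaw": 0}
    - {"dp": [52.8, -23.4, 124], "yaw": 0}
  fingers: 0.3

```text
clock: 17.0
eef_pos: [448.5, -4.5, -0.1]
tcp_rot: [3.141, -0.0, 1.371]
contact_force: [0.1, 0.3, -0.3]
opening: 0.65
grasp_force: 0.0
```

```bash
python3 -c "
from h import *
plan(445.8,-4.9,-28,-11.4)"
```

```text
dp [-0.9 -2.5 27.9] yaw -0.1 | t 17.0 [ 4.485e+02 -4.500e+00 -1.000e-01] F [ 0.1  0.3 -0.3] open 0.65 g 0.0
```

Call:
carry_out:
  targets:
    - {"dp": [-0.9, -1.5, 7], "yaw": 0}
    - {"dp": [-0.9, -1.5, 14], "yaw": 0}
    - {"dp": [-0.9, -1.5, 19], "yaw": 0}
    - {"dp": [-0.9, -1.5, 23], "yaw": 0}
    - {"dp": [-0.9, -1.5, 26], "yaw": 0}
    - {"dp": [-0.9, -1.5, 28], "yaw": 0}
    - {"dp": [-0.9, -1.5, 28], "yaw": 0}

```text
clock: 17.88
eef_pos: [446.5, -5.0, -28.5]
tcp_rot: [-3.141, 0.0, 1.371]
contact_force: [0.2, -0.0, 0.6]
opening: 0.648
grasp_force: 0.0
```

Call:
carry_out:
  targets:
    - {"dp": [0, 0, 0], "yaw": 0}
    - {"dp": [0, 0, 0], "yaw": 0}
    - {"dp": [0, 0, 0], "yaw": 0}
    - {"dp": [0, 0, 0], "yaw": 0}
    - {"dp": [0, 0, 0], "yaw": 0}
    - {"dp": [0, 0, 0], "yaw": 0}
  fingers: -1
  grip_force: 30

```text
clock: 18.62
eef_pos: [446.3, -5.0, -28.2]
tcp_rot: [-3.141, 0.0, 1.371]
contact_force: [-3.0, 0.9, 5.1]
opening: 0.27
grasp_force: 29.9
```

Call:
carry_out:
  targets:
    - {"dp": [0, 0, -5], "yaw": 0}
    - {"dp": [0, 0, -15], "yaw": 0}
    - {"dp": [0, 0, -35], "yaw": 0}
    - {"dp": [0, 0, -60], "yaw": 0}
    - {"dp": [0, 0, -85], "yaw": 0}
    - {"dp": [0, 0, -110], "yaw": 0}
    - {"dp": [0, 0, -110], "yaw": 0}
    - {"dp": [0, 0, -110], "yaw": 0}

```text
clock: 19.62
eef_pos: [446.1, -5.1, 81.1]
tcp_rot: [-3.141, 0.0, 1.371]
contact_force: [-0.1, 1.0, -2.5]
opening: 0.267
grasp_force: 30.1
```

```bash
python3 -c "
from h import *
plan(679,16.5,82,14.5)
im=r.grab_frame('scene')[105:265,190:370,::-1];cv2.imwrite('pics/h.png',cv2.resize(im,None,fx=4,fy=3.75,interpolation=2))"
```

```text
dp [ 67.4 224.   -0.9] yaw -26.0 | t 19.62 [446.1  -5.1  81.1] F [-0.1  1.  -2.5] open 0.267 g 30.1
```

View pics/h.png

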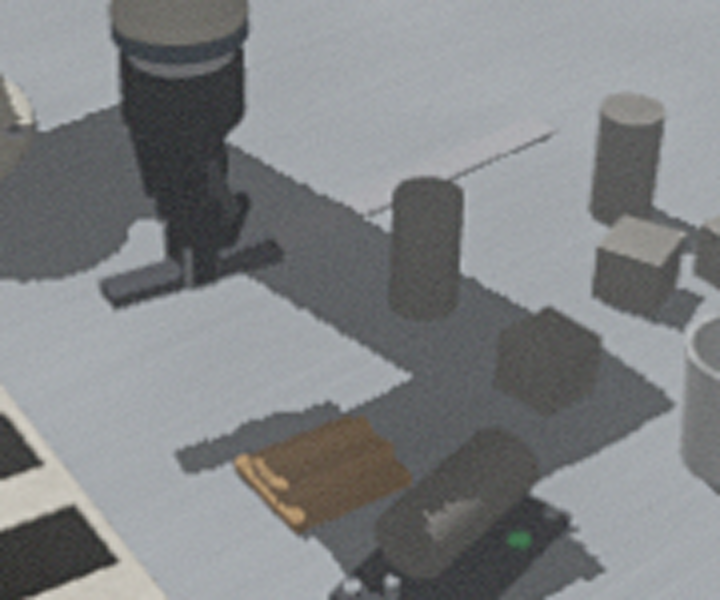

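The bar is held level and centrally at (190,275). I'll carry it to the jig.

Call:
carry_out:
  targets:
    - {"dp": [7, 22, 0], "yaw": -2.6}
    - {"dp": [13, 45, 0], "yaw": -5.2}
    - {"dp": [20, 67, -3], "yaw": -8}
    - {"dp": [27, 90, -3], "yaw": -11}
    - {"dp": [34, 112, -3], "yaw": -13.5}
    - {"dp": [40, 135, -3], "yaw": -16}
    - {"dp": [47, 157, -3], "yaw": -18.5}
    - {"dp": [54, 180, -3], "yaw": -21}
    - {"dp": [61, 203, -1], "yaw": -24}
    - {"dp": [67.4, 224, 0], "yaw": -26}
    - {"dp": [67.4, 224, 0], "yaw": -26}
    - {"dp": [67.4, 224, 0], "yaw": -26}

```text
clock: 21.18
eef_pos: [677.9, 16.5, 80.1]
tcp_rot: [-3.139, -0.001, 1.824]
contact_force: [-0.2, 0.7, -3.6]
opening: 0.272
grasp_force: 30.2
```

Call:
carry_out:
  targets:
    - {"dp": [0, 0, 4], "yaw": 0}
    - {"dp": [0, 0, 9], "yaw": 0}
    - {"dp": [0, 0, 14], "yaw": 0}
    - {"dp": [0, 0, 18], "yaw": 0}
    - {"dp": [0, 0, 20], "yaw": 0}
    - {"dp": [0, 0, 20], "yaw": 0}
    - {"dp": [0, 0, 20], "yaw": 0}

```text
clock: 22.05
eef_pos: [679.6, 16.5, 61.7]
tcp_rot: [3.141, 0.0, 1.825]
contact_force: [-0.1, -0.6, -2.8]
opening: 0.274
grasp_force: 30.2
```

```bash
python3 -c "
from h import *
plan(679,16.5,54,14.5)"
```

```text
dp [ 0.1 -0.6  7.7] yaw 0.0 | t 22.05 [679.6  16.5  61.7] F [-0.1 -0.6 -2.8] open 0.274 g 30.2
```

Call:
carry_out:
  targets:
    - {"dp": [0, -0.6, 1.5], "yaw": 0}
    - {"dp": [0, -0.6, 3], "yaw": 0}
    - {"dp": [0, -0.6, 4], "yaw": 0}
    - {"dp": [0, -0.6, 5], "yaw": 0}
    - {"dp": [0, -0.6, 5.5], "yaw": 0}
    - {"dp": [0, -0.6, 6], "yaw": 0}

```text
clock: 22.8
eef_pos: [678.9, 16.4, 55.6]
tcp_rot: [3.142, 0.0, 1.825]
contact_force: [0.2, 0.3, -3.4]
opening: 0.273
grasp_force: 30.2
```

Call:
carry_out:
  targets:
    - {"dp": [0, 0, 0.4], "yaw": 0}
    - {"dp": [0, 0, 0.8], "yaw": 0}
    - {"dp": [0, 0, 1.2], "yaw": 0}
    - {"dp": [0, 0, 1.2], "yaw": 0}

```text
clock: 23.3
eef_pos: [678.8, 16.4, 54.3]
tcp_rot: [-3.142, -0.0, 1.825]
contact_force: [-1.3, 0.3, -3.3]
opening: 0.269
grasp_force: 30.2
```

Call:
carry_out:
  targets:
    - {"dp": [0, 0, 0.3], "yaw": 0}
    - {"dp": [0, 0, 0.6], "yaw": 0}
    - {"dp": [0, 0, 0.9], "yaw": 0}
    - {"dp": [0, 0, 0.9], "yaw": 0}

```text
clock: 23.8
eef_pos: [679.3, 16.4, 53.9]
tcp_rot: [3.141, 0.0, 1.825]
contact_force: [0.3, 0.2, 2.2]
opening: 0.27
grasp_force: 30.6
```

Call:
carry_out:
  targets:
    - {"dp": [0, 0, 0], "yaw": 0}
    - {"dp": [0, 0, 0], "yaw": 0}
    - {"dp": [0, 0, 0], "yaw": 0}
    - {"dp": [0, 0, 0], "yaw": 0}
    - {"dp": [0, 0, 0], "yaw": 0}
    - {"dp": [0, 0, 0], "yaw": 0}
    - {"dp": [0, 0, 0], "yaw": 0}
  fingers: 0.1

```text
clock: 24.68
eef_pos: [678.9, 16.4, 53.5]
tcp_rot: [3.142, 0.0, 1.825]
contact_force: [0.2, 0.1, -0.2]
opening: 0.549
grasp_force: 0.0
```

Call:
carry_out:
  targets:
    - {"dp": [0, 0, -5], "yaw": 0}
    - {"dp": [0, 0, -15], "yaw": 0}
    - {"dp": [0, 0, -40], "yaw": 0}
    - {"dp": [0, 0, -80], "yaw": 0}
    - {"dp": [20, -40, -100], "yaw": -10}
    - {"dp": [60, -80, -100], "yaw": -20}
    - {"dp": [100, -120, -100], "yaw": -30}
    - {"dp": [120, -160, -100], "yaw": -30}
    - {"dp": [120, -190, -100], "yaw": -30}
    - {"dp": [120, -190, -100], "yaw": -30}

```text
clock: 25.92
eef_pos: [463.2, 84.7, 154.3]
tcp_rot: [3.141, 0.0, 2.349]
contact_force: [0.6, 0.9, -0.1]
opening: 0.551
grasp_force: 0.0
```

```bash
python3 -c "
from h import *
plan(457.9,188.2,150,0)
crop('top',90,85,310,235,3.6,'pics/i.png')"
```

```text
dp [77.4 68.9  4.3] yaw 44.6 | t 25.93 [463.2  84.7 154.3] F [ 0.6  0.9 -0.1] open 0.551 g 0.0
```

View pics/i.png

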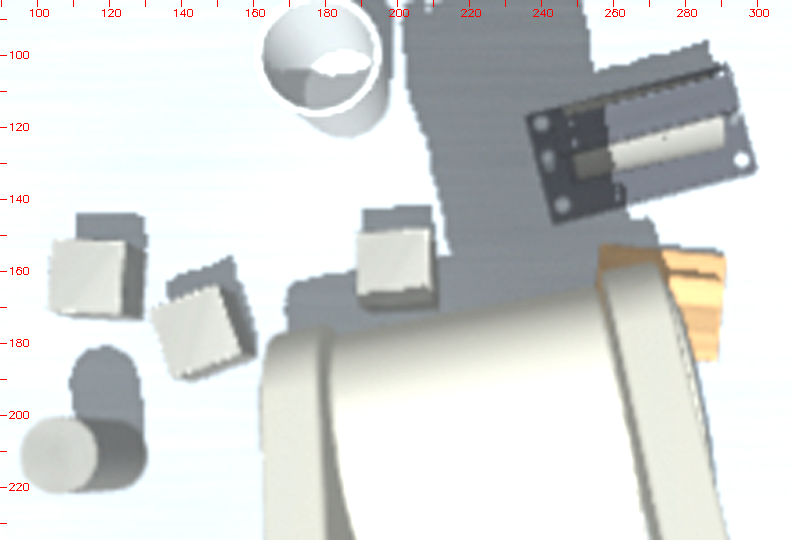

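The cube in the middle has moved: it is now at (203,332) in this crop, so it was the one knocked. The jig is at upper right and I'll zoom in on it.

```bash
python3 -c "
from h import *
im=r.grab_frame('top')[90:160,230:310,::-1]
im=cv2.resize(im,None,fx=9,fy=8.5,interpolation=2)
im=cv2.convertScaleAbs(im,alpha=1.8,beta=0)
u=np.radians(14.5);ax=np.array([-np.sin(u),np.cos(u)]);ex=np.array([np.cos(u),np.sin(u)])
P=[np.r_[np.array([679,16.5])+60*s*ax+12*t*ex,94] for s,t in((1,1),(-1,1),(-1,-1),(1,-1))]
q=(pix('top',P)-[229.5,89.5])*[9,8.5]
for p in q: cv2.circle(im,(int(p[0]),int(p[1])),3,(0,0,255),-1)
cv2.imwrite('pics/j.png',im)"
```

```text
(no output)
```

View pics/j.png

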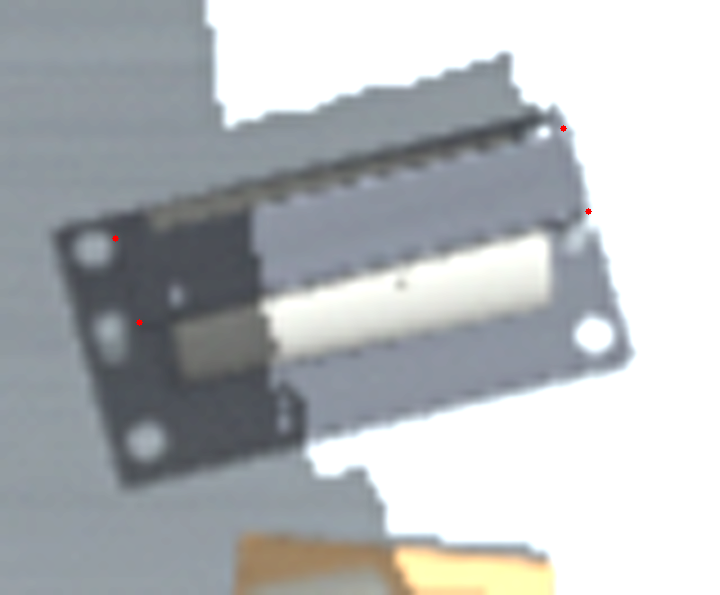

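The bar sits on top where predicted (edges from (255,205)–(555,135) to (270,300)–(580,220)), so it is balanced. Next is cylinder B, using the shelf yaw (−7.7°) throughout.

```bash
cat > m2.py <<'E'
from h import *
u=np.radians(-7.7);Y=np.array([-np.sin(u),np.cos(u)])
for n,c,L in(("rear",(559.1,-311.1),(-37.5,37.5)),("front",(459.9,-297.4),(-75,0,75))):
    for l in L: print(n,l,(np.array(c)+l*Y).round(1))
q=w("top",np.array([(152,310),(219,287),(242,352),(183,380)])/3.6+[89.5,84.5],50);print("cubeB",q.tolist(),q.mean(0))
plan(457.9,188.2,120,-7.7)
E
python3 m2.py
```

```text
rear -37.5 [ 554.1 -348.3]
rear 37.5 [ 564.1 -273.9]
front -75 [ 449.9 -371.7]
front 0 [ 459.9 -297.4]
front 75 [ 469.9 -223.1]
cubeB [[559.7, 347.2], [574.7, 302.1], [530.8, 286.3], [512.5, 325.9]] [544.425 315.375]
dp [79.2 66.7 34.5] yaw 52.2 | t 26.02 [465.8  85.  154.5] F [0.6 0.4 0.1] open 0.549 g 0.0
```

Call:
carry_out:
  targets:
    - {"dp": [13, 11, 6], "yaw": 8.7}
    - {"dp": [26, 22, 12], "yaw": 17.4}
    - {"dp": [40, 33, 18], "yaw": 26.1}
    - {"dp": [53, 44, 23], "yaw": 34.8}
    - {"dp": [66, 56, 29], "yaw": 43.5}
    - {"dp": [79.2, 66.7, 34.5], "yaw": 52.2}
    - {"dp": [79.2, 66.7, 34.5], "yaw": 52.2}
    - {"dp": [79.2, 66.7, 34.5], "yaw": 52.2}
    - {"dp": [79.2, 66.7, 34.5], "yaw": 52.2}
  fingers: 1

```text
clock: 27.15
eef_pos: [457.3, 187.6, 119.2]
tcp_rot: [3.141, -0.0, 1.438]
contact_force: [-0.0, 0.3, 0.5]
opening: 1.0
grasp_force: 0.0
```

```bash
python3 -c "
from h import *
plan(457.9,188.2,11,-7.7)"
```

```text
dp [  0.6   0.5 108.2] yaw 0.1 | t 27.15 [457.3 187.6 119.2] F [-0.   0.3  0.5] open 1.0 g 0.0
```

Call:
carry_out:
  targets:
    - {"dp": [0.6, 0.5, 18], "yaw": 0}
    - {"dp": [0.6, 0.5, 36], "yaw": 0}
    - {"dp": [0.6, 0.5, 54], "yaw": 0}
    - {"dp": [0.6, 0.5, 72], "yaw": 0}
    - {"dp": [0.6, 0.5, 90], "yaw": 0}
    - {"dp": [0.6, 0.5, 102], "yaw": 0}
    - {"dp": [0.6, 0.5, 108], "yaw": 0}
    - {"dp": [0.6, 0.5, 108], "yaw": 0}

```text
clock: 28.15
eef_pos: [457.4, 188.5, 10.9]
tcp_rot: [-3.141, 0.0, 1.437]
contact_force: [-0.4, -0.4, 0.9]
opening: 1.002
grasp_force: 0.0
```

Call:
carry_out:
  targets:
    - {"dp": [0, 0, 0], "yaw": 0}
    - {"dp": [0, 0, 0], "yaw": 0}
    - {"dp": [0, 0, 0], "yaw": 0}
    - {"dp": [0, 0, 0], "yaw": 0}
    - {"dp": [0, 0, 0], "yaw": 0}
    - {"dp": [0, 0, 0], "yaw": 0}
  fingers: -1
  grip_force: 40

```text
clock: 28.9
eef_pos: [457.5, 188.8, 11.7]
tcp_rot: [3.141, -0.0, 1.437]
contact_force: [-2.3, -0.7, 5.9]
opening: 0.576
grasp_force: 32.4
```

Call:
carry_out:
  targets:
    - {"dp": [0, 0, -5], "yaw": 0}
    - {"dp": [0, 0, -20], "yaw": 0}
    - {"dp": [0, 0, -45], "yaw": 0}
    - {"dp": [0, 0, -75], "yaw": 0}
    - {"dp": [0, 0, -110], "yaw": 0}
    - {"dp": [0, 0, -130], "yaw": 0}
    - {"dp": [0, 0, -130], "yaw": 0}
    - {"dp": [0, 0, -130], "yaw": 0}

```text
clock: 29.9
eef_pos: [456.7, 188.3, 140.5]
tcp_rot: [-3.141, 0.0, 1.437]
contact_force: [0.1, -0.8, -4.5]
opening: 0.581
grasp_force: 35.0
```

```bash
python3 -c "
from h import *
plan(554.1,-348.3,140,-7.7)"
```

```text
dp [-518.8  168.     0.6] yaw 0.0 | t 29.9 [456.7 188.3 140.5] F [ 0.1 -0.8 -4.5] open 0.581 g 35.0
```

Call:
carry_out:
  targets:
    - {"dp": [-22, 7, 0], "yaw": 0}
    - {"dp": [-66, 21, 0], "yaw": 0}
    - {"dp": [-116, 37, 0], "yaw": 0}
    - {"dp": [-166, 54, 0], "yaw": 0}
    - {"dp": [-216, 70, 0], "yaw": 0}
    - {"dp": [-266, 86, 0], "yaw": 0}
    - {"dp": [-316, 102, 0], "yaw": 0}
    - {"dp": [-366, 118, 0], "yaw": 0}
    - {"dp": [-416, 135, 0], "yaw": 0}
    - {"dp": [-461, 149, 0], "yaw": 0}
    - {"dp": [-500, 162, 0], "yaw": 0}
    - {"dp": [-518.8, 168, 0], "yaw": 0}

```text
clock: 31.4
eef_pos: [554.1, -349.6, 139.1]
tcp_rot: [-3.139, -0.001, 1.436]
contact_force: [-0.5, 1.1, -4.9]
opening: 0.577
grasp_force: 34.9
```

Call:
carry_out:
  targets:
    - {"dp": [0, 0, 0], "yaw": 0}
    - {"dp": [0, 0, 0], "yaw": 0}
    - {"dp": [0, 0, 10], "yaw": 0}
    - {"dp": [0, 0, 20], "yaw": 0}
    - {"dp": [0, 0, 20], "yaw": 0}

```text
clock: 32.02
eef_pos: [554.0, -347.0, 119.6]
tcp_rot: [-3.139, -0.001, 1.438]
contact_force: [-0.3, -0.0, -3.0]
opening: 0.579
grasp_force: 34.9
```

```bash
python3 -c "
from h import *
plan(554.1,-348.3,83,-7.7)"
```

```text
dp [-1.3  0.4 36.6] yaw 0.1 | t 32.02 [ 554.  -347.   119.6] F [-0.3 -0.  -3. ] open 0.579 g 34.9
```

Call:
carry_out:
  targets:
    - {"dp": [-1.3, 0.4, 8], "yaw": 0}
    - {"dp": [-1.3, 0.4, 16], "yaw": 0}
    - {"dp": [-1.3, 0.4, 24], "yaw": 0}
    - {"dp": [-1.3, 0.4, 30], "yaw": 0}
    - {"dp": [-1.3, 0.4, 34], "yaw": 0}
    - {"dp": [-1.3, 0.4, 36], "yaw": 0}
    - {"dp": [-1.3, 0.4, 37], "yaw": 0}
    - {"dp": [-1.3, 0.4, 37.7], "yaw": 0}
    - {"dp": [-1.3, 0.4, 38.4], "yaw": 0}
    - {"dp": [-1.3, 0.4, 38.4], "yaw": 0}

```text
clock: 33.28
eef_pos: [555.0, -349.3, 82.7]
tcp_rot: [3.141, 0.0, 1.437]
contact_force: [-0.3, 0.3, -4.1]
opening: 0.576
grasp_force: 34.9
```

Call:
carry_out:
  targets:
    - {"dp": [0, 0, 0.7], "yaw": 0}
    - {"dp": [0, 0, 1.4], "yaw": 0}
    - {"dp": [0, 0, 2], "yaw": 0}
    - {"dp": [0, 0, 2], "yaw": 0}

```text
clock: 33.78
eef_pos: [555.1, -349.4, 81.7]
tcp_rot: [3.141, 0.0, 1.437]
contact_force: [-3.3, 2.0, 5.5]
opening: 0.576
grasp_force: 36.0
```

Call:
carry_out:
  targets:
    - {"dp": [0, 0, 0], "yaw": 0}
    - {"dp": [0, 0, 0], "yaw": 0}
    - {"dp": [0, 0, 0], "yaw": 0}
    - {"dp": [0, 0, 0], "yaw": 0}
    - {"dp": [0, 0, -20], "yaw": 0}
    - {"dp": [0, 0, -60], "yaw": 0}
    - {"dp": [0, 0, -90], "yaw": 0}
    - {"dp": [40, -10, -90], "yaw": 0}
    - {"dp": [100, -26, -90], "yaw": 0}
    - {"dp": [160, -42, -90], "yaw": 0}
    - {"dp": [220, -58, -90], "yaw": 0}
    - {"dp": [280, -73, -90], "yaw": 0}
  fingers: 1

```text
clock: 35.28
eef_pos: [520.0, -60.4, 172.2]
tcp_rot: [3.139, -0.0, 1.437]
contact_force: [0.7, 0.1, 0.8]
opening: 0.999
grasp_force: 0.0
```

Call:
carry_out:
  targets:
    - {"dp": [55, -14, 0], "yaw": 0}
    - {"dp": [110, -29, 0], "yaw": 0}
    - {"dp": [165, -43, 0], "yaw": 0}
    - {"dp": [220, -58, 0], "yaw": 0}
    - {"dp": [275, -72, 10], "yaw": 0}
    - {"dp": [330, -87, 20], "yaw": 0}
    - {"dp": [380, -100, 40], "yaw": 0}
    - {"dp": [420, -110, 42], "yaw": 0}
    - {"dp": [441, -116, 42], "yaw": 0}
    - {"dp": [441, -116, 42], "yaw": 0}
    - {"dp": [441, -116, 42], "yaw": 0}

```text
clock: 36.65
eef_pos: [464.0, 389.4, 129.1]
tcp_rot: [3.141, 0.0, 1.437]
contact_force: [0.5, 0.4, -0.5]
opening: 0.999
grasp_force: 0.0
```

```bash
python3 -c "
from h import *
plan(463.7,390.4,11,-7.7)
crop('top',330,120,470,250,4,'pics/k.png')"
```

```text
dp [  0.9  -0.5 118.1] yaw 0.0 | t 36.65 [464.  389.4 129.1] F [ 0.5  0.4 -0.5] open 0.999 g 0.0
```

View pics/k.png

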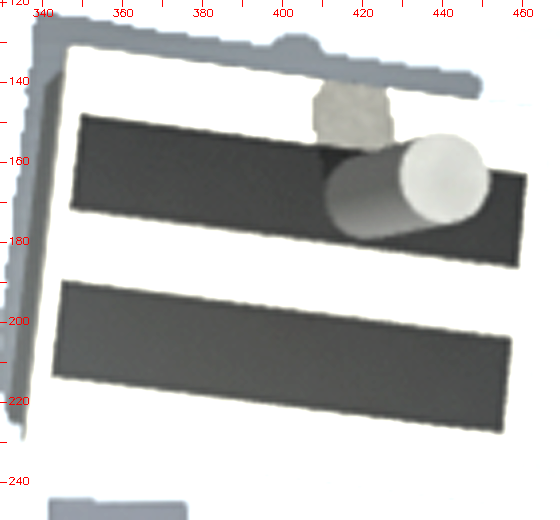

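Cylinder 1 stands upright on the rear strip, with its top at (444,178) and its foot around (365,200).

```bash
python3 -c "
from h import *
print(w('top',[(440.5,164)],170))"
```

```text
[[ 554.5 -349.5]]
```

Call:
carry_out:
  targets:
    - {"dp": [0.9, -0.5, 18], "yaw": 0}
    - {"dp": [0.9, -0.5, 38], "yaw": 0}
    - {"dp": [0.9, -0.5, 58], "yaw": 0}
    - {"dp": [0.9, -0.5, 78], "yaw": 0}
    - {"dp": [0.9, -0.5, 98], "yaw": 0}
    - {"dp": [0.9, -0.5, 112], "yaw": 0}
    - {"dp": [0.9, -0.5, 118], "yaw": 0}
    - {"dp": [0.9, -0.5, 118], "yaw": 0}

```text
clock: 37.7
eef_pos: [463.3, 391.3, 10.3]
tcp_rot: [-3.141, 0.0, 1.437]
contact_force: [0.5, 0.7, 0.6]
opening: 0.998
grasp_force: 0.0
```

Call:
carry_out:
  targets:
    - {"dp": [0, 0, 0], "yaw": 0}
    - {"dp": [0, 0, 0], "yaw": 0}
    - {"dp": [0, 0, 0], "yaw": 0}
    - {"dp": [0, 0, 0], "yaw": 0}
    - {"dp": [0, 0, 0], "yaw": 0}
    - {"dp": [0, 0, 0], "yaw": 0}
  fingers: -1
  grip_force: 40

```text
clock: 38.45
eef_pos: [463.5, 391.8, 11.4]
tcp_rot: [3.141, -0.001, 1.437]
contact_force: [-3.1, -0.4, 5.7]
opening: 0.579
grasp_force: 32.9
```

Call:
carry_out:
  targets:
    - {"dp": [0, 0, -5], "yaw": 0}
    - {"dp": [0, 0, -20], "yaw": 0}
    - {"dp": [0, 0, -45], "yaw": 0}
    - {"dp": [0, 0, -75], "yaw": 0}
    - {"dp": [0, 0, -110], "yaw": 0}
    - {"dp": [0, 0, -130], "yaw": 0}
    - {"dp": [0, 0, -130], "yaw": 0}
    - {"dp": [0, 0, -130], "yaw": 0}

```text
clock: 39.45
eef_pos: [462.9, 390.9, 140.0]
tcp_rot: [-3.141, 0.001, 1.437]
contact_force: [-1.0, -0.1, -3.4]
opening: 0.578
grasp_force: 34.4
```

```bash
python3 -c "
from h import *
plan(564.1,-274,140,-7.7)"
```

```text
dp [-6.455e+02  1.890e+02  4.000e-01] yaw 0.0 | t 39.45 [462.9 390.9 140. ] F [-1.  -0.1 -3.4] open 0.578 g 34.4
```

Cylinder 1 measures (554.5,−349.5), on target. Carrying the second one.

Call:
carry_out:
  targets:
    - {"dp": [-25, 7, 0], "yaw": 0}
    - {"dp": [-75, 22, 0], "yaw": 0}
    - {"dp": [-130, 38, 0], "yaw": 0}
    - {"dp": [-185, 54, 0], "yaw": 0}
    - {"dp": [-240, 70, 0], "yaw": 0}
    - {"dp": [-300, 88, 0], "yaw": 0}
    - {"dp": [-360, 105, 0], "yaw": 0}
    - {"dp": [-420, 123, 0], "yaw": 0}
    - {"dp": [-480, 140, 0], "yaw": 0}
    - {"dp": [-540, 158, 0], "yaw": 0}
    - {"dp": [-590, 173, 0], "yaw": 0}
    - {"dp": [-625, 183, 0], "yaw": 0}

```text
clock: 40.95
eef_pos: [559.9, -255.3, 139.4]
tcp_rot: [-3.14, -0.0, 1.435]
contact_force: [0.2, -0.1, -3.6]
opening: 0.578
grasp_force: 34.3
```

Call:
carry_out:
  targets:
    - {"dp": [-15, 4, 0], "yaw": 0}
    - {"dp": [-20, 6, 0], "yaw": 0}
    - {"dp": [-20, 6, 10], "yaw": 0}
    - {"dp": [-20, 6, 20], "yaw": 0}
    - {"dp": [-20, 6, 20], "yaw": 0}
    - {"dp": [-20, 6, 20], "yaw": 0}

```text
clock: 41.7
eef_pos: [564.8, -272.5, 120.6]
tcp_rot: [-3.141, -0.0, 1.438]
contact_force: [0.1, 0.1, -3.6]
opening: 0.576
grasp_force: 34.3
```

```bash
python3 -c "
from h import *
plan(564.1,-274,82.5,-7.7)"
```

```text
dp [-1.6 -0.5 38.1] yaw 0.1 | t 41.7 [ 564.8 -272.5  120.6] F [ 0.1  0.1 -3.6] open 0.576 g 34.3
```

Call:
carry_out:
  targets:
    - {"dp": [-1, -0.5, 8], "yaw": 0}
    - {"dp": [-1, -0.5, 16], "yaw": 0}
    - {"dp": [-1, -0.5, 24], "yaw": 0}
    - {"dp": [-1, -0.5, 30], "yaw": 0}
    - {"dp": [-1, -0.5, 34], "yaw": 0}
    - {"dp": [-1, -0.5, 36], "yaw": 0}
    - {"dp": [-1, -0.5, 37.4], "yaw": 0}
    - {"dp": [-1, -0.5, 38.4], "yaw": 0}
    - {"dp": [-1, -0.5, 39.2], "yaw": 0}
    - {"dp": [-1, -0.5, 40], "yaw": 0}
    - {"dp": [-1, -0.5, 40], "yaw": 0}

```text
clock: 43.08
eef_pos: [564.1, -274.1, 81.4]
tcp_rot: [3.141, 0.0, 1.437]
contact_force: [-4.3, 1.2, 6.1]
opening: 0.578
grasp_force: 35.4
```

Call:
carry_out:
  targets:
    - {"dp": [0, 0, 0], "yaw": 0}
    - {"dp": [0, 0, 0], "yaw": 0}
    - {"dp": [0, 0, 0], "yaw": 0}
    - {"dp": [0, 0, 0], "yaw": 0}
    - {"dp": [0, 0, -20], "yaw": 0}
    - {"dp": [0, 0, -60], "yaw": 0}
    - {"dp": [0, 0, -90], "yaw": 0}
    - {"dp": [40, -3, -90], "yaw": 0}
    - {"dp": [95, -8, -90], "yaw": 0}
    - {"dp": [150, -13, -90], "yaw": 0}
    - {"dp": [205, -18, -90], "yaw": 0}
    - {"dp": [260, -22, -90], "yaw": 0}
  fingers: 1

```text
clock: 44.58
eef_pos: [577.3, -11.6, 172.3]
tcp_rot: [3.14, -0.0, 1.437]
contact_force: [0.2, -0.2, -0.9]
opening: 1.0
grasp_force: 0.0
```

Call:
carry_out:
  targets:
    - {"dp": [50, -4, 0], "yaw": -2}
    - {"dp": [100, -9, 0], "yaw": -4}
    - {"dp": [150, -13, 0], "yaw": -6}
    - {"dp": [185, -16, 0], "yaw": -8}
    - {"dp": [197, -17, 30], "yaw": -8}
    - {"dp": [197, -17, 60], "yaw": -8}
    - {"dp": [197, -17, 100], "yaw": -8}
    - {"dp": [197, -17, 130], "yaw": -8}
    - {"dp": [197, -17, 130], "yaw": -8}
    - {"dp": [197, -17, 130], "yaw": -8}

```text
clock: 45.82
eef_pos: [587.5, 184.5, 42.4]
tcp_rot: [3.14, -0.001, 1.577]
contact_force: [0.6, 0.2, 1.2]
opening: 0.998
grasp_force: 0.0
```

```bash
python3 -c "
from h import *
plan(586.4,184.5,-25,0.3)
crop('top',90,95,310,235,3.6,'pics/l.png')
im=r.grab_frame('top').astype(int)
# bright cube tops: contour
m=((im[130:215,90:180].min(2)>75)&(abs(im[130:215,90:180,0]-im[130:215,90:180,2])<14)).astype('uint8')
q=w('top',[(110.5,162)],50);print(q)
"
```

```text
dp [-0.1 -1.2 67.4] yaw 0.0 | t 45.83 [587.5 184.5  42.4] F [0.6 0.2 1.2] open 0.998 g 0.0
[[581.4 399.4]]
```

Call:
carry_out:
  targets:
    - {"dp": [0, -0.5, 12], "yaw": 0}
    - {"dp": [0, -0.5, 24], "yaw": 0}
    - {"dp": [0, -0.5, 36], "yaw": 0}
    - {"dp": [0, -0.5, 48], "yaw": 0}
    - {"dp": [0, -0.5, 58], "yaw": 0}
    - {"dp": [0, -0.5, 64], "yaw": 0}
    - {"dp": [0, -0.5, 67], "yaw": 0}
    - {"dp": [0, -0.5, 67], "yaw": 0}

```text
clock: 46.92
eef_pos: [585.9, 184.2, -26.4]
tcp_rot: [-3.142, 0.0, 1.577]
contact_force: [1.3, -0.2, -0.0]
opening: 0.998
grasp_force: 0.0
```

Call:
carry_out:
  targets:
    - {"dp": [0, 0, 0], "yaw": 0}
    - {"dp": [0, 0, 0], "yaw": 0}
    - {"dp": [0, 0, 0], "yaw": 0}
    - {"dp": [0, 0, 0], "yaw": 0}
    - {"dp": [0, 0, 0], "yaw": 0}
    - {"dp": [0, 0, 0], "yaw": 0}
  fingers: -1
  grip_force: 40

```text
clock: 47.68
eef_pos: [586.3, 184.3, -25.8]
tcp_rot: [3.141, -0.0, 1.577]
contact_force: [-1.1, -1.1, 6.2]
opening: 0.58
grasp_force: 41.8
```

Call:
carry_out:
  targets:
    - {"dp": [0, 0, -5], "yaw": 0}
    - {"dp": [0, 0, -20], "yaw": 0}
    - {"dp": [0, 0, -45], "yaw": 0}
    - {"dp": [0, 0, -75], "yaw": 0}
    - {"dp": [0, 0, -105], "yaw": 0}
    - {"dp": [0, 0, -135], "yaw": 0}
    - {"dp": [0, 0, -150], "yaw": 0}
    - {"dp": [0, 0, -150], "yaw": 0}
    - {"dp": [0, 0, -150], "yaw": 0}

```text
clock: 48.8
eef_pos: [585.0, 183.9, 122.5]
tcp_rot: [-3.14, 0.001, 1.577]
contact_force: [-0.1, -0.3, -3.6]
opening: 0.58
grasp_force: 41.9
```

```bash
python3 -c "
from h import *
plan(449.9,-371.7,100,-7.7)"
```

```text
dp [-554.8 -138.4   23. ] yaw 8.0 | t 48.8 [585.  183.9 122.5] F [-0.1 -0.3 -3.6] open 0.58 g 41.9
```

Call:
carry_out:
  targets:
    - {"dp": [-25, -6, 0], "yaw": 0}
    - {"dp": [-75, -19, 0], "yaw": 1}
    - {"dp": [-127, -32, 0], "yaw": 2}
    - {"dp": [-180, -45, 0], "yaw": 3}
    - {"dp": [-233, -58, 0], "yaw": 4}
    - {"dp": [-286, -71, 0], "yaw": 5}
    - {"dp": [-339, -85, 0], "yaw": 6}
    - {"dp": [-392, -98, 0], "yaw": 7}
    - {"dp": [-445, -111, 0], "yaw": 8}
    - {"dp": [-495, -124, 0], "yaw": 8}
    - {"dp": [-535, -133, 0], "yaw": 8}
    - {"dp": [-554.8, -138.4, 0], "yaw": 8}

```text
clock: 50.3
eef_pos: [448.7, -373.3, 122.6]
tcp_rot: [-3.14, -0.001, 1.435]
contact_force: [0.3, 0.3, -3.1]
opening: 0.584
grasp_force: 41.8
```

Call:
carry_out:
  targets:
    - {"dp": [0, 0, 0], "yaw": 0}
    - {"dp": [0, 0, 10], "yaw": 0}
    - {"dp": [0, 0, 25], "yaw": 0}
    - {"dp": [0, 0, 40], "yaw": 0}
    - {"dp": [0, 0, 40], "yaw": 0}
    - {"dp": [0, 0, 40], "yaw": 0}

```text
clock: 51.05
eef_pos: [451.0, -371.3, 83.5]
tcp_rot: [-3.141, -0.0, 1.437]
contact_force: [0.4, 0.3, -2.2]
opening: 0.584
grasp_force: 41.9
```

```bash
python3 -c "
from h import *
plan(449.9,-371.7,45.5,-7.7)"
```

```text
dp [-0.5 -1.  38. ] yaw 0.1 | t 51.05 [ 451.  -371.3   83.5] F [ 0.4  0.3 -2.2] open 0.584 g 41.9
```

Call:
carry_out:
  targets:
    - {"dp": [-0.5, -0.8, 8], "yaw": 0}
    - {"dp": [-0.5, -0.8, 16], "yaw": 0}
    - {"dp": [-0.5, -0.8, 24], "yaw": 0}
    - {"dp": [-0.5, -0.8, 30], "yaw": 0}
    - {"dp": [-0.5, -0.8, 34], "yaw": 0}
    - {"dp": [-0.5, -0.8, 36.5], "yaw": 0}
    - {"dp": [-0.5, -0.8, 38], "yaw": 0}
    - {"dp": [-0.5, -0.8, 39], "yaw": 0}
    - {"dp": [-0.5, -0.8, 39.8], "yaw": 0}
    - {"dp": [-0.5, -0.8, 40], "yaw": 0}
    - {"dp": [-0.5, -0.8, 40], "yaw": 0}

```text
clock: 52.42
eef_pos: [450.0, -371.9, 44.2]
tcp_rot: [3.141, 0.0, 1.437]
contact_force: [-2.2, 1.7, 4.7]
opening: 0.582
grasp_force: 42.6
```

Call:
carry_out:
  targets:
    - {"dp": [0, 0, 0], "yaw": 0}
    - {"dp": [0, 0, 0], "yaw": 0}
    - {"dp": [0, 0, 0], "yaw": 0}
    - {"dp": [0, 0, 0], "yaw": 0}
    - {"dp": [0, 0, -20], "yaw": 0}
    - {"dp": [0, 0, -60], "yaw": 0}
    - {"dp": [0, 0, -100], "yaw": 0}
    - {"dp": [45, 0, -100], "yaw": 0}
    - {"dp": [100, 0, -100], "yaw": 0}
    - {"dp": [155, 0, -100], "yaw": 0}
    - {"dp": [210, 0, -100], "yaw": 0}
    - {"dp": [265, 0, -100], "yaw": 0}
  fingers: 1

```text
clock: 53.92
eef_pos: [485.3, -107.6, 143.8]
tcp_rot: [3.141, 0.0, 1.437]
contact_force: [-0.0, -0.0, 0.4]
opening: 0.998
grasp_force: 0.0
```

Call:
carry_out:
  targets:
    - {"dp": [55, 0, 0], "yaw": -4}
    - {"dp": [110, 0, 0], "yaw": -8}
    - {"dp": [165, 0, 0], "yaw": -12}
    - {"dp": [220, 1, 0], "yaw": -16}
    - {"dp": [275, 1, 0], "yaw": -20}
    - {"dp": [330, 1, 0], "yaw": -24}
    - {"dp": [385, 2, 0], "yaw": -29.4}
    - {"dp": [420, 2, 10], "yaw": -29.4}
    - {"dp": [428.7, 2, 40], "yaw": -29.4}
    - {"dp": [428.7, 2, 70], "yaw": -29.4}
    - {"dp": [428.7, 2, 95], "yaw": -29.4}
    - {"dp": [428.7, 2, 95], "yaw": -29.4}

```text
clock: 55.42
eef_pos: [542.8, 314.6, 46.6]
tcp_rot: [-3.138, 0.001, 1.95]
contact_force: [0.3, -1.3, -0.4]
opening: 0.995
grasp_force: 0.0
```

```bash
python3 -c "
from h import *
plan(544.4,315.4,-25,21.7)
crop('scene',200,120,400,250,3.9,'pics/m.png')"
```

```text
dp [ 0.2  2.1 71.6] yaw 0.1 | t 55.42 [542.8 314.6  46.6] F [ 0.3 -1.3 -0.4] open 0.995 g 0.0
```

View pics/m.png

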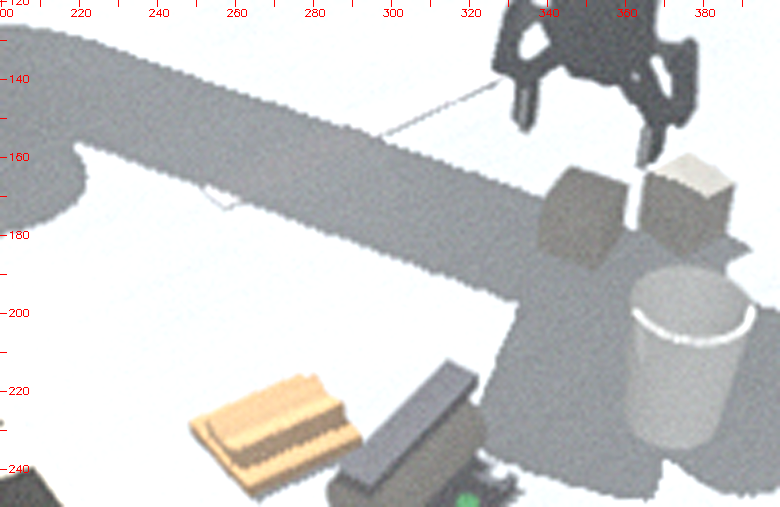

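The bar is balanced on the specimen, and the open fingers straddle cube B at (583,215) correctly. That was my last picture, so I'll descend.

Call:
carry_out:
  targets:
    - {"dp": [0, 1.2, 12], "yaw": 0}
    - {"dp": [0, 1.2, 24], "yaw": 0}
    - {"dp": [0, 1.2, 36], "yaw": 0}
    - {"dp": [0, 1.2, 48], "yaw": 0}
    - {"dp": [0, 1.2, 60], "yaw": 0}
    - {"dp": [0, 1.2, 67], "yaw": 0}
    - {"dp": [0, 1.2, 71], "yaw": 0}
    - {"dp": [0, 1.2, 71], "yaw": 0}

```text
clock: 56.48
eef_pos: [545.4, 315.8, -22.6]
tcp_rot: [-3.141, 0.0, 1.95]
contact_force: [-0.7, 0.6, -0.5]
opening: 1.0
grasp_force: 0.0
```

Call:
carry_out:
  targets:
    - {"dp": [0, 0, 0], "yaw": 0}
    - {"dp": [0, 0, 0], "yaw": 0}
    - {"dp": [0, 0, 0], "yaw": 0}
    - {"dp": [0, 0, 0], "yaw": 0}
    - {"dp": [0, 0, 0], "yaw": 0}
    - {"dp": [0, 0, 0], "yaw": 0}
    - {"dp": [0, 0, 0], "yaw": 0}
  fingers: -1
  grip_force: 40

```text
clock: 57.35
eef_pos: [545.9, 316.1, -21.8]
tcp_rot: [3.14, -0.0, 1.95]
contact_force: [-1.3, -0.4, 5.5]
opening: 0.586
grasp_force: 42.0
```

Call:
carry_out:
  targets:
    - {"dp": [0, 0, -5], "yaw": 0}
    - {"dp": [0, 0, -20], "yaw": 0}
    - {"dp": [0, 0, -45], "yaw": 0}
    - {"dp": [0, 0, -75], "yaw": 0}
    - {"dp": [0, 0, -105], "yaw": 0}
    - {"dp": [0, 0, -135], "yaw": 0}
    - {"dp": [0, 0, -150], "yaw": 0}
    - {"dp": [0, 0, -150], "yaw": 0}
    - {"dp": [0, 0, -150], "yaw": 0}

```text
clock: 58.48
eef_pos: [544.7, 315.4, 126.4]
tcp_rot: [-3.14, 0.0, 1.95]
contact_force: [0.1, -0.6, -2.2]
opening: 0.584
grasp_force: 41.9
```

```bash
python3 -c "
from h import *
plan(459.9,-297.4,122,-7.7)"
```

```text
dp [-537.8 -305.7    5.1] yaw 29.4 | t 58.48 [544.7 315.4 126.4] F [ 0.1 -0.6 -2.2] open 0.584 g 41.9
```

Call:
carry_out:
  targets:
    - {"dp": [-25, -14, 0], "yaw": 0}
    - {"dp": [-73, -41, 0], "yaw": 3}
    - {"dp": [-125, -71, 0], "yaw": 7}
    - {"dp": [-177, -101, 0], "yaw": 11}
    - {"dp": [-229, -130, 0], "yaw": 15}
    - {"dp": [-281, -160, 0], "yaw": 19}
    - {"dp": [-333, -189, 0], "yaw": 23}
    - {"dp": [-385, -219, 0], "yaw": 27}
    - {"dp": [-437, -248, 0], "yaw": 29.4}
    - {"dp": [-485, -276, 0], "yaw": 29.4}
    - {"dp": [-520, -296, 0], "yaw": 29.4}
    - {"dp": [-537.8, -305.7, 0], "yaw": 29.4}

```text
clock: 59.98
eef_pos: [459.6, -298.4, 126.4]
tcp_rot: [-3.14, -0.001, 1.435]
contact_force: [0.8, -0.0, -3.0]
opening: 0.581
grasp_force: 42.0
```

Call:
carry_out:
  targets:
    - {"dp": [0, 0, 0], "yaw": 0}
    - {"dp": [0, 0, 10], "yaw": 0}
    - {"dp": [0, 0, 25], "yaw": 0}
    - {"dp": [0, 0, 40], "yaw": 0}
    - {"dp": [0, 0, 40], "yaw": 0}
    - {"dp": [0, 0, 40], "yaw": 0}

```text
clock: 60.72
eef_pos: [460.9, -296.8, 87.5]
tcp_rot: [-3.141, -0.0, 1.437]
contact_force: [1.0, -0.2, -2.7]
opening: 0.581
grasp_force: 42.0
```

```bash
python3 -c "
from h import *
plan(459.9,-297.4,48.2,-7.7)"
```

```text
dp [-0.7 -0.9 39.3] yaw 0.1 | t 60.73 [ 460.9 -296.8   87.5] F [ 1.  -0.2 -2.7] open 0.581 g 42.0
```

Call:
carry_out:
  targets:
    - {"dp": [-0.5, -0.8, 8], "yaw": 0}
    - {"dp": [-0.5, -0.8, 16], "yaw": 0}
    - {"dp": [-0.5, -0.8, 24], "yaw": 0}
    - {"dp": [-0.5, -0.8, 30], "yaw": 0}
    - {"dp": [-0.5, -0.8, 34], "yaw": 0}
    - {"dp": [-0.5, -0.8, 36.5], "yaw": 0}
    - {"dp": [-0.5, -0.8, 38], "yaw": 0}
    - {"dp": [-0.5, -0.8, 39], "yaw": 0}
    - {"dp": [-0.5, -0.8, 39.8], "yaw": 0}
    - {"dp": [-0.5, -0.8, 40], "yaw": 0}
    - {"dp": [-0.5, -0.8, 40], "yaw": 0}

```text
clock: 62.1
eef_pos: [459.9, -297.4, 48.2]
tcp_rot: [3.141, 0.0, 1.437]
contact_force: [-2.6, 1.4, 5.8]
opening: 0.582
grasp_force: 42.7
```

Call:
carry_out:
  targets:
    - {"dp": [0, 0, 0], "yaw": 0}
    - {"dp": [0, 0, 0], "yaw": 0}
    - {"dp": [0, 0, 0], "yaw": 0}
    - {"dp": [0, 0, 0], "yaw": 0}
    - {"dp": [0, 0, -20], "yaw": 0}
    - {"dp": [0, 0, -60], "yaw": 0}
    - {"dp": [0, 0, -100], "yaw": 0}
    - {"dp": [45, 0, -100], "yaw": 0}
    - {"dp": [100, 2, -100], "yaw": 0}
    - {"dp": [155, 5, -100], "yaw": 0}
    - {"dp": [210, 8, -100], "yaw": 0}
    - {"dp": [265, 10, -100], "yaw": 0}
  fingers: 1

```text
clock: 63.6
eef_pos: [505.3, -34.3, 147.8]
tcp_rot: [3.141, 0.0, 1.437]
contact_force: [1.6, 0.6, -0.5]
opening: 0.998
grasp_force: 0.0
```

Call:
carry_out:
  targets:
    - {"dp": [55, 2, 0], "yaw": -1}
    - {"dp": [110, 5, 0], "yaw": -2}
    - {"dp": [165, 8, 0], "yaw": -3}
    - {"dp": [220, 10, 0], "yaw": -4}
    - {"dp": [275, 13, 0], "yaw": -4.7}
    - {"dp": [330, 16, 0], "yaw": -4.7}
    - {"dp": [385, 18, 0], "yaw": -4.7}
    - {"dp": [420, 20, 10], "yaw": -4.7}
    - {"dp": [433.4, 20.4, 40], "yaw": -4.7}
    - {"dp": [433.4, 20.4, 70], "yaw": -4.7}
    - {"dp": [433.4, 20.4, 95], "yaw": -4.7}
    - {"dp": [433.4, 20.4, 95], "yaw": -4.7}

```text
clock: 65.1
eef_pos: [581.4, 389.8, 50.2]
tcp_rot: [-3.138, 0.003, 1.519]
contact_force: [-0.4, -0.2, 0.6]
opening: 1.001
grasp_force: 0.0
```

```bash
python3 -c "
from h import *
plan(583.2,390.7,-25,-3)"
```

```text
dp [ 1.2  2.  75.2] yaw 0.0 | t 65.1 [581.4 389.8  50.2] F [-0.4 -0.2  0.6] open 1.001 g 0.0
```

Call:
carry_out:
  targets:
    - {"dp": [0.5, 0.5, 12], "yaw": 0}
    - {"dp": [0.5, 0.5, 24], "yaw": 0}
    - {"dp": [0.5, 0.5, 36], "yaw": 0}
    - {"dp": [0.5, 0.5, 48], "yaw": 0}
    - {"dp": [0.5, 0.5, 60], "yaw": 0}
    - {"dp": [0.5, 0.5, 67], "yaw": 0}
    - {"dp": [0.5, 0.5, 72], "yaw": 0}
    - {"dp": [0.5, 0.5, 72], "yaw": 0}

```text
clock: 66.1
eef_pos: [583.4, 391.2, -19.7]
tcp_rot: [-3.141, 0.0, 1.519]
contact_force: [-0.2, -0.5, 0.5]
opening: 1.002
grasp_force: 0.0
```

Call:
carry_out:
  targets:
    - {"dp": [0, 0, 0], "yaw": 0}
    - {"dp": [0, 0, 0], "yaw": 0}
    - {"dp": [0, 0, 0], "yaw": 0}
    - {"dp": [0, 0, 0], "yaw": 0}
    - {"dp": [0, 0, 0], "yaw": 0}
    - {"dp": [0, 0, 0], "yaw": 0}
    - {"dp": [0, 0, 0], "yaw": 0}
  fingers: -1
  grip_force: 40

```text
clock: 66.97
eef_pos: [583.9, 391.5, -18.9]
tcp_rot: [3.141, -0.0, 1.519]
contact_force: [-1.0, -0.3, 6.1]
opening: 0.579
grasp_force: 43.0
```

Call:
carry_out:
  targets:
    - {"dp": [0, 0, -5], "yaw": 0}
    - {"dp": [0, 0, -20], "yaw": 0}
    - {"dp": [0, 0, -45], "yaw": 0}
    - {"dp": [0, 0, -75], "yaw": 0}
    - {"dp": [0, 0, -105], "yaw": 0}
    - {"dp": [0, 0, -135], "yaw": 0}
    - {"dp": [0, 0, -150], "yaw": 0}
    - {"dp": [0, 0, -150], "yaw": 0}
    - {"dp": [0, 0, -150], "yaw": 0}

```text
clock: 68.1
eef_pos: [582.8, 390.8, 129.3]
tcp_rot: [-3.14, 0.001, 1.519]
contact_force: [0.3, -0.1, -2.9]
opening: 0.581
grasp_force: 42.3
```

```bash
python3 -c "
from h import *
plan(469.9,-223.1,122,-7.7)"
```

```text
dp [-618.9  -81.1    8.1] yaw 4.7 | t 68.1 [582.8 390.8 129.3] F [ 0.3 -0.1 -2.9] open 0.581 g 42.3
```

Call:
carry_out:
  targets:
    - {"dp": [-25, -3, 0], "yaw": 0}
    - {"dp": [-80, -10, 0], "yaw": 1}
    - {"dp": [-140, -18, 0], "yaw": 2}
    - {"dp": [-200, -26, 0], "yaw": 3}
    - {"dp": [-260, -34, 0], "yaw": 4}
    - {"dp": [-320, -42, 0], "yaw": 4.7}
    - {"dp": [-380, -50, 0], "yaw": 4.7}
    - {"dp": [-440, -58, 0], "yaw": 4.7}
    - {"dp": [-500, -65, 0], "yaw": 4.7}
    - {"dp": [-555, -73, 0], "yaw": 4.7}
    - {"dp": [-600, -79, 0], "yaw": 4.7}
    - {"dp": [-618.9, -81, 0], "yaw": 4.7}

```text
clock: 69.6
eef_pos: [469.4, -224.4, 129.5]
tcp_rot: [-3.14, -0.0, 1.435]
contact_force: [0.3, 0.4, -2.0]
opening: 0.584
grasp_force: 42.2
```

Call:
carry_out:
  targets:
    - {"dp": [0, 0, 0], "yaw": 0}
    - {"dp": [0, 0, 10], "yaw": 0}
    - {"dp": [0, 0, 25], "yaw": 0}
    - {"dp": [0, 0, 40], "yaw": 0}
    - {"dp": [0, 0, 40], "yaw": 0}
    - {"dp": [0, 0, 40], "yaw": 0}

```text
clock: 70.35
eef_pos: [470.9, -222.5, 90.5]
tcp_rot: [-3.141, -0.0, 1.437]
contact_force: [-0.5, 0.1, -2.5]
opening: 0.578
grasp_force: 42.2
```

```bash
python3 -c "
from h import *
plan(469.9,-223.1,51,-7.7)"
```

```text
dp [-0.8 -0.9 39.5] yaw 0.1 | t 70.35 [ 470.9 -222.5   90.5] F [-0.5  0.1 -2.5] open 0.578 g 42.2
```

Call:
carry_out:
  targets:
    - {"dp": [-0.5, -0.8, 8], "yaw": 0}
    - {"dp": [-0.5, -0.8, 16], "yaw": 0}
    - {"dp": [-0.5, -0.8, 24], "yaw": 0}
    - {"dp": [-0.5, -0.8, 30], "yaw": 0}
    - {"dp": [-0.5, -0.8, 34], "yaw": 0}
    - {"dp": [-0.5, -0.8, 36.5], "yaw": 0}
    - {"dp": [-0.5, -0.8, 38], "yaw": 0}
    - {"dp": [-0.5, -0.8, 39], "yaw": 0}
    - {"dp": [-0.5, -0.8, 39.8], "yaw": 0}
    - {"dp": [-0.5, -0.8, 40.2], "yaw": 0}
    - {"dp": [-0.5, -0.8, 40.2], "yaw": 0}

```text
clock: 71.72
eef_pos: [470.0, -223.1, 51.1]
tcp_rot: [3.141, 0.0, 1.437]
contact_force: [-2.5, 1.2, 6.7]
opening: 0.581
grasp_force: 43.3
```

Call:
carry_out:
  targets:
    - {"dp": [0, 0, 0], "yaw": 0}
    - {"dp": [0, 0, 0], "yaw": 0}
    - {"dp": [0, 0, 0], "yaw": 0}
    - {"dp": [0, 0, 0], "yaw": 0}
    - {"dp": [0, 0, -20], "yaw": 0}
    - {"dp": [0, 0, -60], "yaw": 0}
    - {"dp": [0, 0, -100], "yaw": 0}
    - {"dp": [50, 0, -100], "yaw": 0}
    - {"dp": [110, 0, -100], "yaw": 0}
    - {"dp": [170, 0, -100], "yaw": 0}
    - {"dp": [230, 0, -100], "yaw": 0}
    - {"dp": [290, 0, -100], "yaw": 0}
  fingers: 1

```text
clock: 73.22
eef_pos: [508.6, 66.3, 150.6]
tcp_rot: [3.141, -0.0, 1.437]
contact_force: [1.1, -0.7, -0.5]
opening: 0.999
grasp_force: 0.0
```

Call:
carry_out:
  targets:
    - {"dp": [60, -10, 0], "yaw": 0}
    - {"dp": [120, -20, 0], "yaw": 0}
    - {"dp": [180, -30, 0], "yaw": 0}
    - {"dp": [240, -40, 0], "yaw": 0}
    - {"dp": [240, -40, 0], "yaw": 0}
    - {"dp": [240, -40, 0], "yaw": 0}
    - {"dp": [240, -40, 0], "yaw": 0}
    - {"dp": [240, -40, 0], "yaw": 0}

```text
clock: 74.22
eef_pos: [501.1, 306.5, 150.5]
tcp_rot: [-3.142, 0.0, 1.436]
contact_force: [0.7, -0.2, 0.3]
opening: 1.002
grasp_force: 0.0
```

```bash
python3 - <<'E'
from h import *
im=r.grab_frame('top'); g=im.astype(int).sum(2)
# tops: find circles/squares by comparing with expected outlines: mean bright inside minus ring just outside, best shift
u=np.radians(-7.7);ex=np.array([np.cos(u),np.sin(u)]);ey=np.array([-np.sin(u),np.cos(u)])
gs=cv2.resize(g.astype(np.float32),None,fx=4,fy=4,interpolation=cv2.INTER_CUBIC)
def score(c,z,shape):
    def mask(s):
        if shape=='c': P=[np.r_[c+s*25*(np.cos(t)*ex+np.sin(t)*ey),z] for t in np.linspace(0,6.28,40)]
        else: P=[np.r_[c+s*25*(a*ex+b*ey),z] for a,b in((1,1),(1,-1),(-1,-1),(-1,1))]
        m=np.zeros(gs.shape,np.uint8);cv2.fillPoly(m,[((pix('top',P)+.5)*4).astype(int)],1);return m
    i,o,O=mask(.9),mask(1.1),mask(1.3)
    return gs[i>0].mean()-gs[(O>0)&(o==0)].mean()-gs[i>0].std()
for n,c,z,s in(('cyl',(554.5,-349.5),170,'c'),('cyl',(564.1,-274),170,'c'),('cube',(449.9,-371.7),120,'s'),('cube',(459.9,-297.4),120,'s'),('cube',(469.9,-223.1),120,'s')):
    best=max((score(np.array(c)+[a,b],z,s),a,b) for a in range(-8,9,2) for b in range(-8,9,2));print(n,c,best)
plan(469.9,-223.1,51,-7.7)
E
```

```text
cyl (554.5, -349.5) (np.float32(87.835434), -2, 0)
cyl (564.1, -274) (np.float32(146.42192), -2, -2)
cube (449.9, -371.7) (np.float32(171.88795), 2, 0)
cube (459.9, -297.4) (np.float32(175.74484), 2, 2)
cube (469.9, -223.1) (np.float32(169.71198), 2, 2)
dp [-529.    40.5   99.5] yaw -0.0 | t 74.28 [501.1 306.6 150.5] F [0.3 0.2 0.5] open 0.999 g 0.0
```

All five specimens measure within about 3 mm of target. Handing in.

```bash
python3 -c "
from rig import r
print(r.sign_off())"
```

```text
the job is handed in; nothing more can be done
None
```

I handed the job in at about 74 s: the test cylinder is seated in the jig with the bar balanced on it (last seen at about 55 s), and two cylinders and three cubes are racked within about 3 mm of target; no pass or fail came back.

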